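# Pry open the instrument case, pack the stationery, close it and log it on the counter

### The job

Use the flat-bladed opener from the acrylic organiser's lower level to pry up the lid of the grey instrument case, pack into the case whichever of the eraser, pencil-lead box, sharpener and round clip tin are lying out on the desk, and put the opener back on that lower level. Shut the lid fully, and only after that log the packed case: swing the tally counter's sprung lever all the way to its stop and let it spring back. Leave the mug, pencil, protractor, compass, glue stick and note pad where they are.

Things in the scene. Friction and masses are not known exactly. Their poses are not given: they have to be found in the camera images.
- case: Grey plastic instrument case fixed on the desk, 130 (local x) x 212 (local y) x 49 mm high with its lid shut. Origin: centre of its underside; z up. Walls and floor 4 mm thick, wall tops at z = 44 mm; inner floor at z = 4 mm, inner room 122 x 204 mm, empty at the start. The slotted front is at local -x, the hinge along the +x edge. In world terms local +x points roughly to the robot's right.
- case_slot (a point): Mouth of the pry slot in the front wall: centre of an opening 60 mm wide (along local y) and 7 mm high (z 37 to 44 mm), right under the lid's front edge, in the outer face of the front wall, local (-65, 0, 40.5) mm. Fingers are too thick for it. A steel strip 12 x 60 mm on the lid's top marks the place from above.
- lid_hinge (a point): Centre of the lid's hinge axis, case local (65, 0, 44) mm; the axis runs along the case's y.
- lid_edge (a point): Middle of the lid's front edge, on the underside, 130 mm from the hinge axis; it moves with the lid.
- lid (a joint): Angle of the case's flat lid (130 x 212 x 5 mm, 80 g, flush with the walls, no handle): 0 shut, growing as the front edge rises, stop at 1.85 rad (leaning back past upright). Stiff hinge (0.09 N m): the lid stays where it is left; some 1.3 N at the front edge lifts it.
- opener: Opener, 50 g, lying on the organiser's lower level: square dark wooden handle 75 x 14 x 14 mm, and a flat steel blade 65 mm long, 16 mm wide, 2 mm thick running on along local +x at mid-height of the handle (7 mm above the underside). Origin: centre of the handle's underside; z up as it lies.
- opener_tip (a point): End of the opener's blade, local (102.5, 0, 7) mm.
- organiser: Clear acrylic two-step organiser fixed on the desk at the left, before which the items lie. Origin on the desk under the edge between its two levels; local x points away from the robot. Lower level: top at z = 20 mm, local x -90 to 0, y -110 to 110 mm; upper level: top at z = 60 mm, local x 0 to 80 mm, with the steel compass lying on it. (A second such organiser farther back is not needed.)
- eraser: Yellow eraser in a paper sleeve, block 56 (x) x 22 (y) x 13 mm, origin at the centre of its underside. May be absent.
- lead_box: Pencil-lead box, slim black block 66 (x) x 16 (y) x 12 mm with a clear end, origin at the centre of its underside. May be absent.
- sharpener: Small aluminium pencil sharpener, 28 (x) x 18 (y) x 14 mm, origin at the centre of its underside. May be absent.
- clip_tin: Round steel clip tin, 36 mm across, 18 mm high, standing flat, origin at the centre of its underside. May be absent.
- counter: Tally counter fixed on the desk at the robot's right: steel housing 66 x 66 x 36 mm, lever pivot (vertical axis) over its centre at z = 40 mm. Origin: centre of its underside; z up; window at local -x.
- counter_lever (a joint): Angle of the counter's sprung lever: 0 at rest with its arm towards local -x, growing as it swings clockwise seen from above (towards local +y), stop at 1.0 rad. The spring needs 0.6 N to start and about 3.2 N at the stop, at the pin, and brings it back when let go.
- counter_pin (a point): Top of the upright pin at the end of the lever, 10 mm thick, standing from z = 41 to 67 mm, 48 mm from the pivot axis; it moves with the lever.
- mug: White ceramic mug, 80 mm across, 92 mm high, standing; origin under its centre. A bystander.
- pencil: Black mechanical pencil, 132 mm long, lying; a bystander.
- protractor: Clear plastic half-round protractor, 100 mm wide, 3 mm thick, lying; a bystander.
- compass: Steel drawing compass, about 140 mm long, lying on the organiser's upper level; a bystander.
- glue_stick: White glue stick, 27 mm across, 85 mm high, standing; a bystander.
- note_pad: Square block of notes 76 x 76 x 18 mm; a bystander.
Mind the look-alikes: they are no part of the job. Leave any pink look-alike of the counter alone.

How it is judged:
By the outcome, as a careful person would: the job done as asked, in the order asked, and still so for the second after the job is handed in, with the robot touching nothing.
Of eraser, lead_box, sharpener, clip_tin only 2 to 4 are there at a start; the rules pass over those that are not, and their reading is None.
At some moment in a run one of eraser, lead_box, sharpener, clip_tin may be knocked a few centimetres aside while the robot is not near it.
It also fails if it takes over 210 s, if anything falls off the work surface, if the arm or the gripper's body presses on something with over 40 N, if the wrist force passes 120 N, or if a joint passes its speed limit or range.

### The arm

A 6-joint arm with a two-finger parallel gripper is mounted at the origin on the work surface. World frame = base frame: x ahead of the robot, y to its left, z up, the work surface at z = 0. Lengths are in m, angles in degrees, forces in N, time in s.
With the tool pointing down it reaches from about 0.4 to 0.825 m from the base axis. Payload 7 kg.
Tool frame: the origin (TCP) lies midway between the tips of the shut fingers; the grasp point (between the pads) lies 19 mm behind it; z points along the fingers, y is the line along which they close (so a half turn about z gives the same grasp; the last joint's range is limited). The gripper opens to 88 mm and grips with 3 to 60 N. Pads are 19 mm wide; open, the fingers measure 130 mm over their backs; the gripper's body (78 mm by 193 mm) begins 47 mm behind the grasp point.
Start: joints at [88.585, 20.546, 0.682, 0, -70.136, -16.507], TCP at [0.208, 0.642, 0.227] pointing down, gripper open.
Joint ranges: [-176.03, 176.03], [-82.01, 121.73], [-58.28, 71.71], [-173.87, 95.51], [-174.79, -0.11], [-173.66, 173.66]. Speed limits (degrees/s): [136.94, 136.94, 172.46, 180, 180, 180].

### API

Orientations are given as [roll, pitch, yaw] about the fixed x, y, z axes, in that order (R = Rz(yaw) Ry(pitch) Rx(roll)).
In Python, from plant import r, eyes, workorder gives the robot as it stands.
- The arm moves only by the tool step_arm, never from a script. Its argument "plan" is a list of rows, each a list of 5 numbers: the shift along the tool's x, y, z each as a share of 25 cm, from -1 to 1, then the turn about the tool's z as a share of 60 degrees, from -1 to 1, then the finger opening in mm, from 0 to 87.6. In form: [[x, y, z, turn, jaw], ...]. A call has 1 to 12 rows; each row is the pose to reach, as a shift and turn from the pose commanded when the call began, along the tool's axes at that moment; what a row does not reach only later rows make up. A row lasts 1/12 s, in which the tool goes at most 41.7 mm and 7.16 degrees, less where a joint would pass 70% of its speed; a pose out of reach is approached as far as the arm can. A call with a number of a shift or a turn outside -1 to 1 is refused whole. A call with a gripper value outside its range is refused whole. The fingers move at their own pace and stop on an object; "newtons" is the grip in N (left out, the last holds). Time passes only in rows, so rows that repeat a pose let the fingers close. It gives the time, the measured TCP pose, the force, the opening and the grip force at its end, in the units of the state.
- r.get_state(): the state, without advancing time (a new reading comes with each control period).
- eyes.capture(name): name is "scene" or "top" or "wrist"; returns the picture (384x512x3 uint8, red, green, blue); there is no depth.
- eyes.camera_model(name): a dict with "fov_y" (degrees; the focal length in pixels is half the picture's height over the tangent of half this angle, whatever the lens; pixels are square), "cx", "cy" (the principal point, pixels), "k1" (the pictures are not rectified: a ray, as slopes to the right and down, at radius r is drawn at 1 + k1 r^2 times it, then the intrinsics apply), "world_to_cam" (4x4, takes a point from world to camera coordinates); the wrist camera has in their place "hand_eye" (4x4, takes a point from camera to tool coordinates, whose origin is the TCP and whose axes are the flange's). Camera axes: x right, y up, looking along -z (the intrinsics and any distortion apply to the point x, -y, -z); pixel columns grow to the right and rows downward; lengths in m; the calibration is good to about 2 mm. A picture is of the moment at which its call begins: read the wrist's pose just before it. camera_model takes no time and is no camera call.
- workorder.close_job(): hands the job in; it is judged then, once.
The state is a dict: "time_s": time; "joints": joint angles; "qd": joint speeds; "joint_torque": joint torques, N m; "tcp_pos": TCP position; "eef_rot": TCP orientation; "contact_force": force on the tool from outside, world axes, zero at the start; "moment": the same for the moment, N m; "gripper_width": finger opening in m; "gripper_force": force on a finger pad.
Only numpy, scipy, OpenCV 4.12 (cv2) and the standard library are available. Lean on these libraries where they do the work, as an engineer would, in place of code of your own. Each camera call takes 0.05 s, during which the arm holds its last target. There are 200 camera calls.

## Working session

There is one attempt and no reset: what is moved stays moved. The work goes in short steps, Python scripts to look and compute and a tool call to move; the robot and the scene stay as the last step left them, time stands still between calls to the robot, and variables do not carry over. Pictures are saved under pics/ and viewed, at most 14 in all, crops included, and the job is handed in when it is done.

Besides the shell and the picture viewer there is one more tool, called after "Emit:" as a command line: name --pt "numbers of a row" for each row, then --argument value for the rest. step_arm: Moves the arm, as the interface text tells. Its arguments: {"type":"object","properties":{"plan":{"type":"array"},"newtons":{"type":"number"}},"required":["plan"]}

```bash
ls; mkdir -p pics
cat > h.py <<'E'
import numpy as np, cv2
from scipy.spatial.transform import Rotation as R
from plant import r, eyes, workorder
def state():
    s=r.get_state(); return s
def cam(name,s=None):
    m=eyes.camera_model(name)
    if name=='wrist':
        T=np.eye(4); T[:3,:3]=R.from_euler('xyz',s['eef_rot'],degrees=True).as_matrix(); T[:3,3]=s['tcp_pos']
        m['c2w']=T@np.array(m['hand_eye'])
    else: m['c2w']=np.linalg.inv(np.array(m['world_to_cam']))
    m['f']=192/np.tan(np.radians(m['fov_y'])/2)
    return m
def ray(m,u,v):
    K=np.array([[m['f'],0,m['cx']],[0,m['f'],m['cy']],[0,0,1.]])
    p=cv2.undistortPoints(np.array([[[u,v]]],float),K,np.array([m['k1'],0,0,0,0.]))[0,0]
    d=m['c2w'][:3,:3]@np.array([p[0],-p[1],-1.]); return m['c2w'][:3,3],d
def on(m,u,v,z):
    o,d=ray(m,u,v); return o+d*(z-o[2])/d[2]
def proj(m,P):
    c=np.linalg.inv(m['c2w'])@np.append(P,1); x,y=c[0]/-c[2],-c[1]/-c[2]
    k=1+m['k1']*(x*x+y*y); return m['cx']+m['f']*x*k, m['cy']+m['f']*y*k
def save(n,img,box=None,scale=1):
    if box: img=img[box[1]:box[3],box[0]:box[2]]
    if scale!=1: img=cv2.resize(img,None,fx=scale,fy=scale,interpolation=cv2.INTER_CUBIC)
    cv2.imwrite('pics/'+n+'.png',img[:,:,::-1])
def tool(P,s=None):
    "world displacement to target P in tool axes, share of 25cm"
    s=s or state(); M=R.from_euler('xyz',s['eef_rot'],degrees=True).as_matrix()
    return M.T@(np.array(P)-s['tcp_pos'])/0.25
E
python3 - <<'E'
from h import *
s=state(); print(s)
for n in ['top','scene','wrist']:
    i=eyes.capture(n); np.save(n+'.npy',i); save(n+'0',i,scale=1.5)
    m=eyes.camera_model(n); print(n,{k:(np.round(v,3).tolist()) for k,v in m.items()})
E
```

```text
pics
{'time_s': 0.0, 'joints': array([ 8.85869536e+01,  2.05931462e+01,  6.32767120e-01, -2.05984355e-02,
       -7.01353855e+01, -1.65053829e+01]), 'qd': array([0.01436578, 0.03074546, 0.04594025, 0.12837112, 0.09010299,
       0.03076154]), 'joint_torque': array([-3.99249475e-04, -5.82712662e+01,  2.93063700e+01,  6.99740991e+00,
        6.98400821e-03, -1.65924876e-04]), 'tcp_pos': array([0.20756128, 0.64177296, 0.22559422]), 'eef_rot': array([ 1.79902680e+02, -8.64431755e-03, -1.79254375e+01]), 'contact_force': array([-0.22973176,  1.33490585, -0.21703738]), 'moment': array([ 0.02386103, -0.02008404, -0.01494329]), 'gripper_force': 0.0, 'gripper_width': 0.08770303321473402}
top {'fov_y': 54.722, 'cx': 259.369, 'cy': 188.859, 'k1': -0.122, 'world_to_cam': [[0.026, -0.999, 0.03, -0.03], [0.99, 0.03, 0.138, -0.56], [-0.139, 0.026, 0.99, -1.071], [0.0, 0.0, 0.0, 1.0]]}
scene {'fov_y': 55.088, 'cx': 258.417, 'cy': 191.771, 'k1': -0.071, 'world_to_cam': [[-0.824, 0.566, -0.004, 0.466], [-0.355, -0.511, 0.783, 0.124], [0.441, 0.647, 0.622, -1.398], [0.0, 0.0, 0.0, 1.0]]}
wrist {'fov_y': 63.367, 'cx': 255.091, 'cy': 189.453, 'k1': -0.008, 'hand_eye': [[-0.001, 0.954, 0.301, 0.083], [1.0, 0.001, 0.001, 0.0], [0.001, 0.301, -0.954, -0.158], [0.0, 0.0, 0.0, 1.0]]}
```

View pics/top0.png

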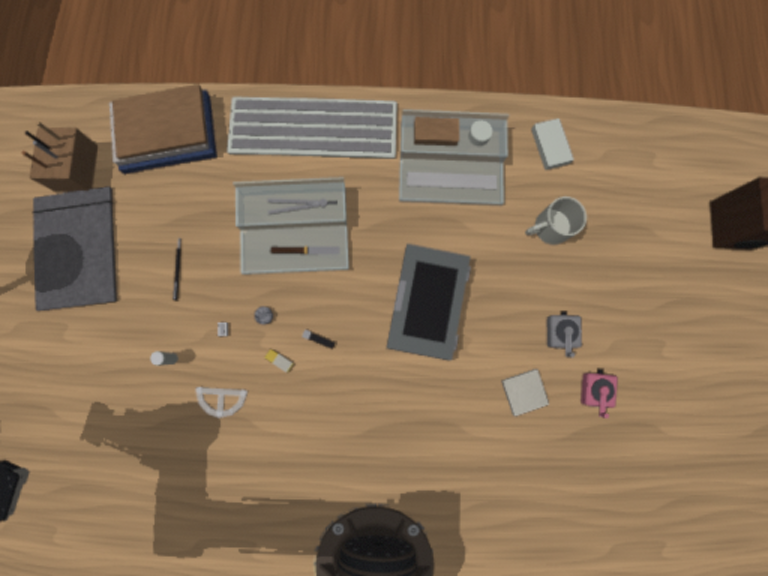

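View pics/wrist0.png

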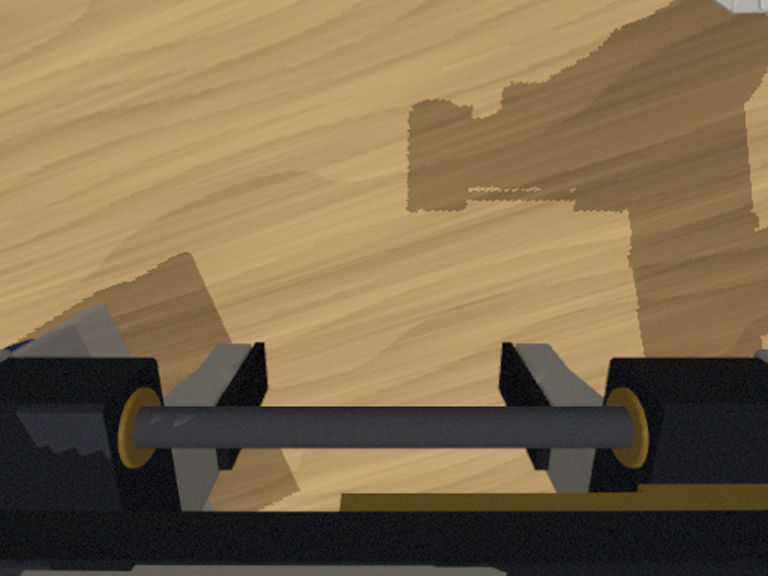

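View pics/scene0.png

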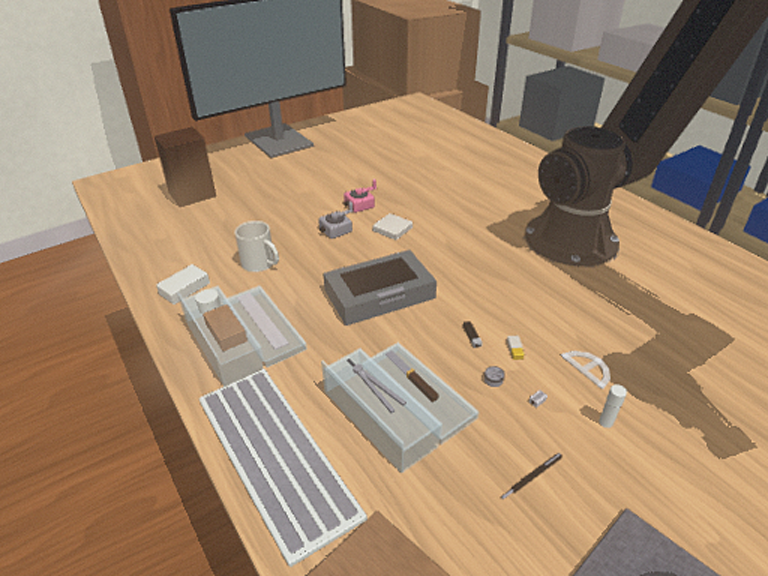

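The top view (1.5x) shows all four items: sharpener (223,329), tin (264,315), eraser (280,361), lead box (320,340). The opener is at (270–340,250) with its blade to the right, the case centre is about (430,303) with the strip at (400,295), and the grey counter is at (565,332) with its pin at (569,352).

Run:
```python
from h import *
m=cam('top'); 
def p(u,v,z): return np.round(on(m,u/1.5,v/1.5,z),3)[:2]
for n,u,v,z in [('sharp',223,329,.014),('tin',264,315,.018),('eraser a',268,353,.013),('eraser b',293,369,.013),('lead a',304,333,.012),('lead b',335,345,.012),
 ('handle back',270,250,.034),('handle front',308,250,.034),('tip',340,251,.027),
 ('org lower l',242,272,.02),('org lower r',348,269,.02),('org edge l',240,226,.06),('org edge r',346,222,.06),
 ('case1',408,246,.049),('case2',469,258,.049),('case3',451,359,.049),('case4',388,348,.049),('strip',400,296,.049),
 ('counter',567,331,.04),('pin',569,352,.067),('pink pin',603,410,.067),('mug',562,218,.09),('pad',525,392,.018),('glue',158,359,.085)]:
    print(n,p(u,v,z))
i=cv2.imread('pics/top0.png')[150:450,130:650]; cv2.imwrite('pics/c.png',cv2.resize(i,(800,462)))
```

```text
sharp [0.461 0.319]
tin [0.491 0.236]
eraser a [0.415 0.225]
eraser b [0.385 0.173]
lead a [0.458 0.154]
lead b [0.436 0.091]
handle back [0.622 0.228]
handle front [0.624 0.151]
tip [0.625 0.087]
org lower l [0.577 0.285]
org lower r [0.59  0.069]
org edge l [0.664 0.286]
org edge r [0.678 0.075]
case1 [ 0.636 -0.05 ]
case2 [ 0.615 -0.173]
case3 [ 0.413 -0.139]
case4 [ 0.432 -0.015]
strip [ 0.535 -0.036]
counter [ 0.474 -0.376]
pin [ 0.431 -0.37 ]
pink pin [ 0.319 -0.439]
mug [ 0.694 -0.352]
pad [ 0.35  -0.295]
glue [0.396 0.422]
```

```bash
cat >> h.py <<'E'
def go(P,yaw,s=None):
    s=s or state(); d=tool(P,s); t=(s['eef_rot'][2]-yaw+180)%360-180
    print('t=%.1f'%s['time_s'],'tcp',np.round(s['tcp_pos'],4),'yaw %.2f'%s['eef_rot'][2],'shift',np.round(d,4),'turn',round(t/60,4))
E
python3 -c "
from h import *
go([.615,.19,.227],-89)"
```

```text
t=0.1 tcp [0.2077 0.6419 0.2259] yaw -17.93 shift [ 2.1067  1.2182 -0.0027] turn 1.1845
```

Emit:
step_arm --pt "1 0.58 0 0.6 87" --pt "1 0.58 0 0.6 87" --pt "1 0.58 0 0.6 87" --pt "1 0.58 0 0.6 87" --pt "1 0.58 0 0.6 87" --pt "1 0.58 0 0.6 87" --pt "1 0.58 0 0.6 87" --pt "1 0.58 0 0.6 87"

```text
time_s: 0.82
tcp_pos: [0.4039, 0.4226, 0.2267]
eef_rot: [180.0, -0.0, -54.2]
contact_force: [-0.9, 0.8, -0.4]
gripper_width: 0.0873
gripper_force: 0.0
```

```bash
python3 -c "
from h import *
go([.615,.19,.2],-89); print(state()['joints'])"
```

```text
t=0.8 tcp [0.4039 0.4226 0.2267] yaw -54.16 shift [ 1.2485 -0.1397  0.1076] turn 0.5807
[ 6.54621829e+01  1.21207422e+01 -1.10437860e+01  2.49561738e-02
 -6.68961215e+01 -2.96306432e+01]
```

Emit:
step_arm --pt "0.95 -0.14 0.1 0.58 87" --pt "0.95 -0.14 0.1 0.58 87" --pt "0.95 -0.14 0.1 0.58 87" --pt "0.95 -0.14 0.1 0.58 87" --pt "0.95 -0.14 0.1 0.58 87" --pt "0.95 -0.14 0.1 0.58 87" --pt "0.95 -0.14 0.1 0.58 87" --pt "0.95 -0.14 0.1 0.58 87"

```text
time_s: 1.48
tcp_pos: [0.5699, 0.2541, 0.2006]
eef_rot: [179.9, -0.1, -88.9]
contact_force: [-0.3, 0.4, 0.1]
gripper_width: 0.0869
gripper_force: 0.0
```

```bash
python3 -c "
from h import *
s=state(); i=eyes.capture('wrist'); np.save('w1.npy',i); save('w1',i,scale=1.5); import pickle; pickle.dump(s,open('w1.pkl','wb'))
go([.623,.19,.2],-89,s)"
```

```text
t=1.5 tcp [0.5699 0.2541 0.2006] yaw -88.91 shift [ 0.2606 -0.2075  0.0022] turn 0.0015
```

View pics/w1.png

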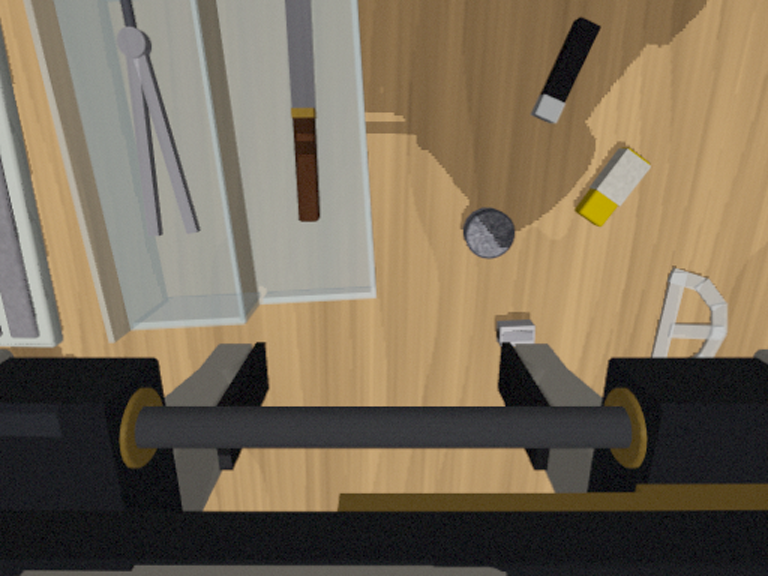

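The opener's handle runs from (309,221) to (303,110) with the blade going up. Also in view are the tin (490,233), the sharpener (516,331), the eraser from (627,150) to (600,222) and the lead box from (583,20) to (548,118).

Run:
```python
from h import *
import pickle
s=pickle.load(open('w1.pkl','rb')); m=cam('wrist',s)
for n,u,v,z in [('hback',309,220,.034),('hfront',303,118,.034),('hfront2',303,108,.034),('blade',299,5,.028),('sharp',516,331,.014),('tin',490,233,.018),('e1',637,156,.013),('e2',590,217,.013),('l1',586,24,.012),('l2',548,118,.012),('orgL',375,297,.02),('orgL2',362,120,.02)]:
    print(n,np.round(on(m,u/1.5,v/1.5,z),4))
go([.623,.19,.1],-89)
```

```text
hback [0.6223 0.2283 0.034 ]
hfront [0.6242 0.161  0.034 ]
hfront2 [0.624  0.1549 0.034 ]
blade [0.6255 0.094  0.028 ]
sharp [0.4625 0.3181 0.014 ]
tin [0.4912 0.2383 0.018 ]
e1 [0.3894 0.1815 0.013 ]
e2 [0.4166 0.2259 0.013 ]
l1 [0.438  0.0978 0.012 ]
l2 [0.4561 0.1571 0.012 ]
orgL [0.5756 0.2892 0.02  ]
orgL2 [0.5861 0.1612 0.02  ]
t=1.5 tcp [0.5693 0.2552 0.201 ] yaw -88.82 shift [ 0.2649 -0.2097  0.4038] turn 0.003
```

Emit:
step_arm --pt "0.257 -0.216 0 0 36" --pt "0.257 -0.216 0 0 36" --pt "0.257 -0.216 0 0 36" --pt "0.257 -0.216 0.2 0 36" --pt "0.257 -0.216 0.4 0 36" --pt "0.257 -0.216 0.5 0 36" --pt "0.257 -0.216 0.6 0 36" --pt "0.257 -0.216 0.66 0 36" --pt "0.257 -0.216 0.66 0 36" --pt "0.257 -0.216 0.66 0 36"

```text
time_s: 2.37
tcp_pos: [0.6239, 0.1939, 0.0363]
eef_rot: [179.9, -0.1, -88.6]
contact_force: [1.0, 0.8, 0.5]
gripper_width: 0.0365
gripper_force: 0.0
```

```bash
python3 -c "
from h import *
go([.6232,.191,.0225],-88.5)"
```

```text
t=2.4 tcp [0.6239 0.1939 0.0363] yaw -88.62 shift [0.0113 0.0031 0.0552] turn -0.002
```

Emit:
step_arm --pt "0.011 0.003 0.055 0 36" --pt "0.011 0.003 0.055 0 36" --pt "0.011 0.003 0.055 0 6" --pt "0.011 0.003 0.055 0 6" --pt "0.011 0.003 0.055 0 6" --pt "0.011 0.003 0.055 0 6" --pt "0.011 0.003 0.055 0 6" --pt "0.011 0.003 0.055 0 6" --pt "0.011 0.003 0.055 0 6" --pt "0.011 0.003 0.055 0 6" --newtons 50

```text
time_s: 3.2
tcp_pos: [0.6243, 0.1906, 0.0239]
eef_rot: [-179.9, 0.0, -88.7]
contact_force: [-1.9, 0.3, 6.9]
gripper_width: 0.0134
gripper_force: 50.0
```

Emit:
step_arm --pt "0 0 -0.15 0 6" --pt "0 0 -0.3 0 6" --pt "0 0 -0.3 0 6" --pt "0.1 0.1 -0.3 0.1 6" --pt "0.25 0.25 -0.3 0.18 6" --pt "0.25 0.25 -0.3 0.18 6" --pt "0.25 0.25 -0.3 0.18 6" --pt "0.25 0.25 -0.3 0.18 6"

```text
time_s: 3.87
tcp_pos: [0.5627, 0.1258, 0.0984]
eef_rot: [-179.9, 0.0, -99.5]
contact_force: [1.4, -0.4, -0.2]
gripper_width: 0.0132
gripper_force: 50.0
```

```bash
python3 -c "
from h import *
s=state(); i=eyes.capture('wrist'); save('w2',i,scale=1.5); import pickle; pickle.dump(s,open('w2.pkl','wb'))
go([.558,.11,.037],-99.5,s)"
```

```text
t=3.9 tcp [0.5627 0.1258 0.0984] yaw -99.53 shift [0.0657 0.0082 0.2456] turn -0.0004
```

View pics/w2.png

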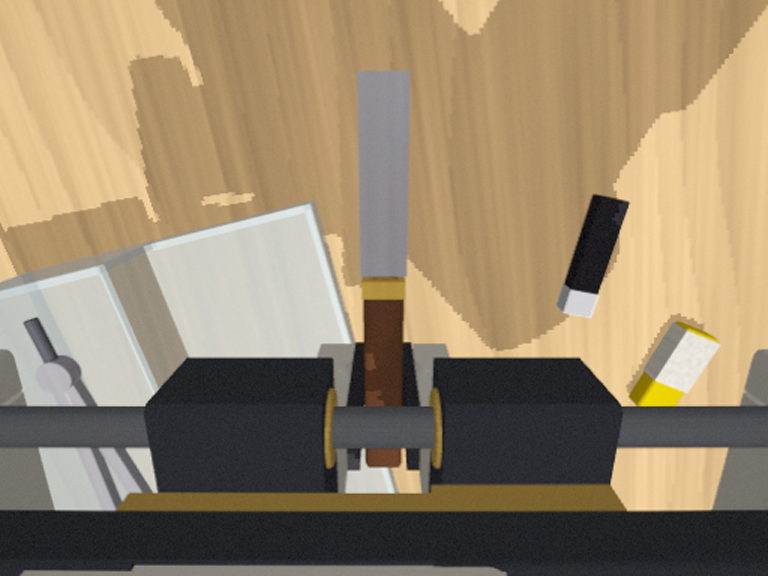

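The blade is held straight, with its tip at (383,72). The case is not in view yet, so I move closer.

Emit:
step_arm --pt "0.1 0.008 0 0 6" --pt "0.18 0.008 0 0 6" --pt "0.18 0.008 0 0 6" --pt "0.18 0.008 0 0 6"

```text
time_s: 4.25
tcp_pos: [0.554, 0.0822, 0.0977]
eef_rot: [-180.0, 0.0, -99.6]
contact_force: [0.7, 1.0, -0.3]
gripper_width: 0.0135
gripper_force: 50.0
```

Run:
```python
from h import *
import pickle
m=cam('wrist',pickle.load(open('w2.pkl','rb')));print('tip',on(m,383.5/1.5,72/1.5,.103), [on(m,u/1.5,274/1.5,.103)for u in (360,406)])
s=state(); i=eyes.capture('wrist'); save('w3',i,scale=1.5); pickle.dump(s,open('w3.pkl','wb'))
go([.558,.11,.037],-99.5,s)
```

```text
tip [0.54628436 0.02643338 0.103     ] [array([0.56472986, 0.08755413, 0.103     ]), array([0.54924174, 0.09017023, 0.103     ])]
t=4.2 tcp [0.554  0.0822 0.0977] yaw -99.56 shift [-0.1125  0.0027  0.2428] turn -0.001
```

View pics/w3.png

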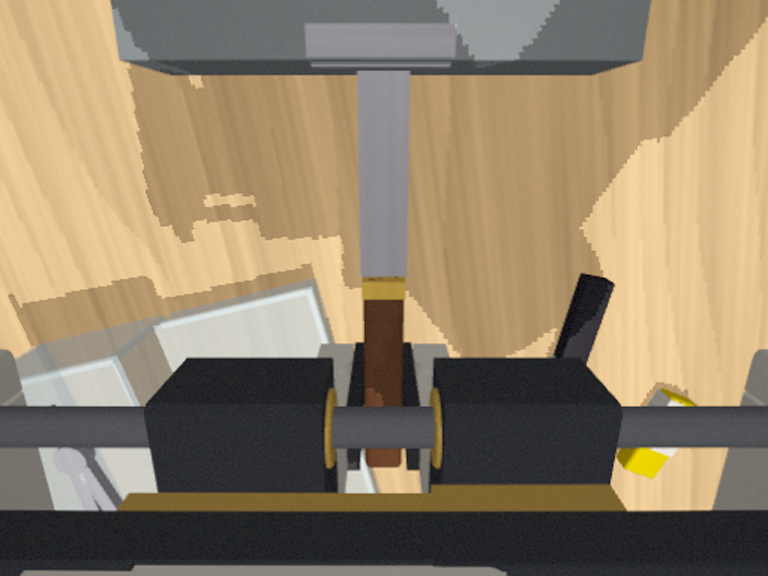

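The case's front top edge is horizontal, from (122,62) to (642,60), so the yaw is right. The strip's centre is at column 380 and the blade's at 383.

Run:
```python
from h import *
import pickle
s=pickle.load(open('w3.pkl','rb'));m=cam('wrist',s)
M=R.from_euler('xyz',s['eef_rot'],degrees=True).as_matrix()
for n,u,v,z in [('L',120,62,.049),('R',644,60,.049),('strip front mid',380.5,57,.049),('strip back',380.5,24,.049),('tip',383.5,71,.101)]:
    P=on(m,u/1.5,v/1.5,z); print(n,np.round(P,4),'tool',np.round(M.T@(P-s['tcp_pos']),4))
```

```text
L [ 0.6408 -0.0453  0.049 ] tool [ 0.1113 -0.1068  0.0487]
R [ 0.4318 -0.0106  0.049 ] tool [0.1117 0.1051 0.0487]
strip front mid [ 0.5366 -0.0293  0.049 ] tool [ 0.1128 -0.0014  0.0487]
strip back [ 0.5346 -0.041   0.049 ] tool [ 0.1247 -0.0014  0.0487]
tip [ 0.5375 -0.0177  0.101 ] tool [ 0.1012 -0.0003 -0.0033]
```

Emit:
step_arm --pt "-0.06 -0.004 0 0 6" --pt "-0.06 -0.004 0.1 0 6" --pt "-0.06 -0.004 0.2 0 6" --pt "-0.06 -0.004 0.242 0 6" --pt "-0.06 -0.004 0.242 0 6" --pt "-0.06 -0.004 0.242 0 6" --pt "-0.06 -0.004 0.242 0 6"

```text
time_s: 4.88
tcp_pos: [0.5578, 0.0976, 0.0383]
eef_rot: [-179.9, 0.0, -99.5]
contact_force: [0.7, 0.5, -0.1]
gripper_width: 0.0136
gripper_force: 50.0
```

Run:
```python
from h import *
s=state(); i=eyes.capture('scene'); m=cam('scene')
print(s['contact_force']); go([.558,.11,.0374],-99.5,s)
u,v=proj(m,[.54,-.0,.04]); print(u,v)
x,y=int(u)-50,int(v)-40; save('s1',i,(x,y,x+100,y+80),6)
```

```text
[ 0.74820041  0.50949793 -0.06260206]
t=4.9 tcp [0.5578 0.0976 0.0383] yaw -99.47 shift [-0.0489  0.0074  0.0036] turn 0.0004
265.2421190335976 203.72501624175518
```

View pics/s1.png

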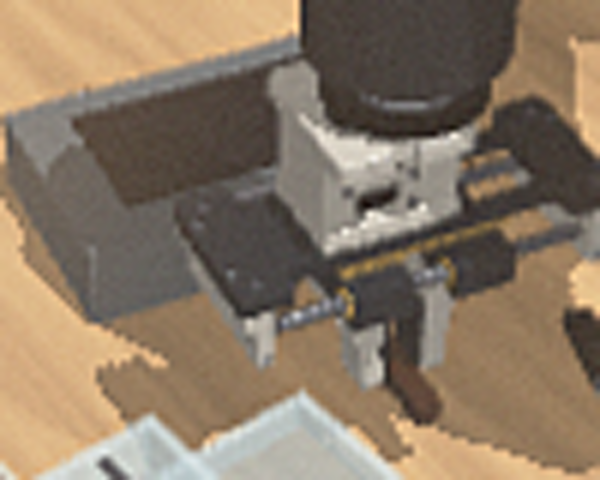

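Emit:
step_arm --pt "0.03 0 0.003 0 6" --pt "0.06 0 0.003 0 6" --pt "0.09 0 0.003 0 6" --pt "0.11 0 0.003 0 6" --pt "0.13 0 0.003 0 6" --pt "0.13 0 0.003 0 6"

```text
time_s: 5.43
tcp_pos: [0.5511, 0.0637, 0.0367]
eef_rot: [180.0, 0.0, -99.6]
contact_force: [0.4, 1.1, -0.0]
gripper_width: 0.0135
gripper_force: 50.0
```

Emit:
step_arm --pt "0.03 0 -0.002 0 6" --pt "0.06 0 -0.002 0 6" --pt "0.09 0 -0.002 0 6" --pt "0.11 0 -0.002 0 6" --pt "0.11 0 -0.002 0 6"

```text
time_s: 5.85
tcp_pos: [0.5464, 0.0366, 0.037]
eef_rot: [180.0, -0.0, -99.6]
contact_force: [0.2, 0.4, -0.8]
gripper_width: 0.0137
gripper_force: 50.0
```

Run:
```python
from h import *
s=state(); go([.5,.0,.04],-99.5,s)
# tip in case frame; lever arc
import math
c=np.array([.5366,-.0293]); d=np.array([math.cos(math.radians(-99.5)),math.sin(math.radians(-99.5))])
tip=s['tcp_pos'][:2]+.1012*d; print('inserted',(tip-c)@d)
x0=65-130+1000*((tip-c)@d); 
# desired tip points: lid angle th, tip on the underside at radius rr
for th,rr in [(0,None),(.2,100),(.45,98),(.7,95),(.95,92),(1.2,90),(1.4,88),(1.6,86),(1.72,85)]:
    if rr is None: continue
    X=65-rr*math.cos(th); Z=44+rr*math.sin(th)
    print(th,'shift x %.3f z %.3f'%((X-x0)/250, -(Z-1000*(s['tcp_pos'][2]+.0031))/250))
```

```text
t=5.8 tcp [0.5464 0.0366 0.037 ] yaw -99.58 shift [ 0.1753  0.1588 -0.012 ] turn -0.0013
inserted 0.03458113221912041
0.2 shift x -0.010 z -0.095
0.45 shift x 0.029 z -0.186
0.7 shift x 0.091 z -0.260
0.95 shift x 0.168 z -0.315
1.2 shift x 0.251 z -0.351
1.4 shift x 0.322 z -0.363
1.6 shift x 0.392 z -0.360
1.72 shift x 0.432 z -0.352
```

Emit:
step_arm --pt "0 0 -0.03 0 6" --pt "0 0 -0.06 0 6" --pt "-0.005 0 -0.095 0 6" --pt "0.01 0 -0.14 0 6" --pt "0.03 0 -0.186 0 6" --pt "0.06 0 -0.225 0 6" --pt "0.09 0 -0.26 0 6" --pt "0.13 0 -0.29 0 6" --pt "0.168 0 -0.315 0 6" --pt "0.21 0 -0.335 0 6" --pt "0.25 0 -0.351 0 6" --pt "0.25 0 -0.351 0 6"

```text
time_s: 6.85
tcp_pos: [0.5362, -0.0259, 0.1256]
eef_rot: [-180.0, -0.0, -99.6]
contact_force: [1.0, 0.4, -0.0]
gripper_width: 0.013
gripper_force: 50.0
```

Run:
```python
from h import *
s=state(); i=eyes.capture('scene'); save('s2',i,(100,80,400,300),2.4)
print(s['contact_force'])
```

```text
[ 0.95882439  0.42367745 -0.00509682]
```

View pics/s2.png

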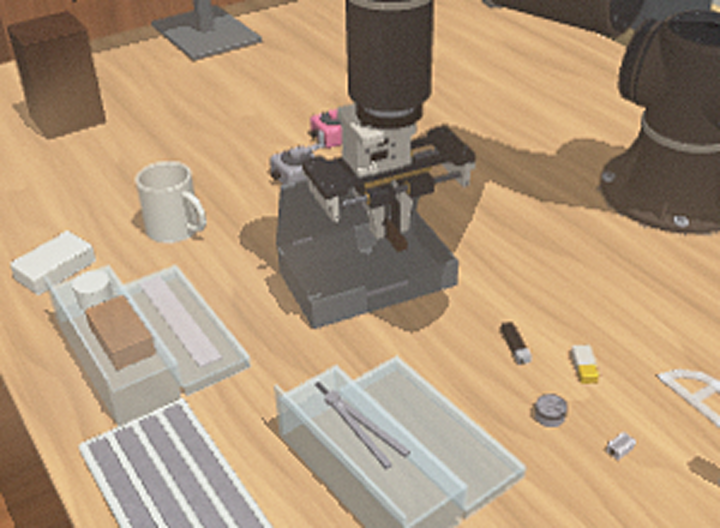

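The lid is raised to about 70°, with the blade behind it. I keep pushing.

Emit:
step_arm --pt "0.035 0 -0.006 0 6" --pt "0.07 0 -0.012 0 6" --pt "0.105 0 -0.01 0 6" --pt "0.14 0 -0.009 0 6" --pt "0.165 0 -0.004 0 6" --pt "0.185 0 -0.001 0 6" --pt "0.2 0 0 0 6" --pt "0.2 0 0 0 6"

```text
time_s: 7.57
tcp_pos: [0.5279, -0.074, 0.1245]
eef_rot: [180.0, -0.0, -99.6]
contact_force: [0.8, 0.6, -1.2]
gripper_width: 0.0134
gripper_force: 50.0
```

Emit:
step_arm --pt "-0.15 0 0 0 6" --pt "-0.3 0 0 0 6" --pt "-0.45 0 0 0 6" --pt "-0.6 0 0 -0.18 6" --pt "-0.65 -0.2 0 -0.18 6" --pt "-0.65 -0.25 0 -0.18 6" --pt "-0.65 -0.25 0 -0.18 6"

```text
time_s: 8.15
tcp_pos: [0.6204, 0.0782, 0.1241]
eef_rot: [-179.9, -0.0, -88.6]
contact_force: [1.5, -0.0, -0.8]
gripper_width: 0.0133
gripper_force: 50.0
```

Run:
```python
from h import *
s=state(); i=eyes.capture('scene'); save('s3',i,(130,100,380,320),2.4)
go([.6232,.1915,.06],-88.6,s)
```

```text
t=8.2 tcp [0.6204 0.0782 0.1241] yaw -88.57 shift [-0.4528 -0.0221  0.2563] turn 0.0005
```

View pics/s3.png

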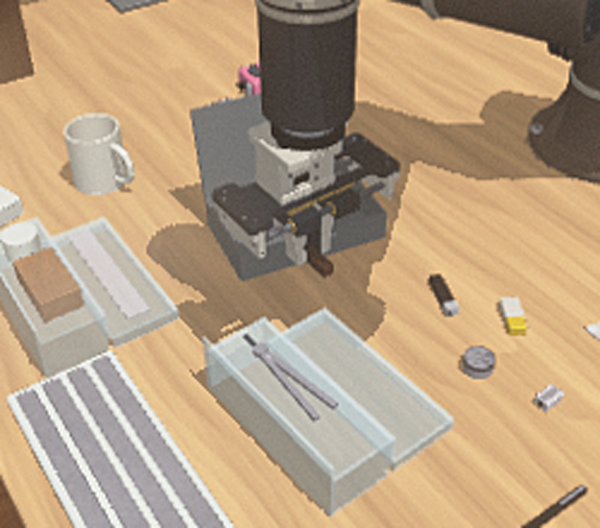

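The lid is open past upright. Next I return the opener to where it was.

Emit:
step_arm --pt "-0.15 -0.022 0 0 6" --pt "-0.3 -0.022 0 0 6" --pt "-0.453 -0.022 0 0 6" --pt "-0.453 -0.022 0.1 0 6" --pt "-0.453 -0.022 0.2 0 6" --pt "-0.453 -0.022 0.3 0 6" --pt "-0.453 -0.022 0.36 0 6" --pt "-0.453 -0.022 0.38 0 6" --pt "-0.453 -0.022 0.39 0 6" --pt "-0.453 -0.022 0.397 0 6" --pt "-0.453 -0.022 0.397 0 6"

```text
time_s: 9.12
tcp_pos: [0.6202, 0.1902, 0.0265]
eef_rot: [-179.9, 0.0, -88.7]
contact_force: [-0.5, -0.7, 0.0]
gripper_width: 0.0135
gripper_force: 50.0
```

Emit:
step_arm --pt "0 0 0 0 36" --pt "0 0 0 0 36" --pt "0 0 0 0 36" --pt "0 0 0 0 36" --pt "0 0 -0.15 0 36" --pt "0 0 -0.3 0 36" --pt "0 0 -0.45 0 60" --pt "0 0 -0.6 0 60" --pt "0 0 -0.7 0 60"

```text
time_s: 9.87
tcp_pos: [0.6208, 0.1903, 0.2053]
eef_rot: [-179.8, 0.1, -88.7]
contact_force: [1.0, 0.9, -0.4]
gripper_width: 0.051
gripper_force: 0.0
```

Run:
```python
from h import *
s=state(); print('lead box yaw', np.degrees(np.arctan2(.1571-.0978,.4561-.438)),'eraser',np.degrees(np.arctan2(.2259-.1815,.4166-.3894)))
go([.447,.1275,.2],-107,s)
```

```text
lead box yaw 73.02636126795922 eraser 58.507838875273
t=9.9 tcp [0.6208 0.1903 0.2053] yaw -88.70 shift [0.2354 0.7009 0.0177] turn 0.305
```

Emit:
step_arm --pt "0 0.7 0 0.3 60" --pt "0 0.7 0 0.3 60" --pt "0 0.7 0 0.3 60" --pt "0 0.7 0 0.3 60" --pt "0 0.7 0 0.3 60" --pt "0 0.7 0 0.3 60" --pt "0 0.7 0 0.3 60"

```text
time_s: 10.45
tcp_pos: [0.4448, 0.1865, 0.2016]
eef_rot: [-179.9, 0.1, -106.6]
contact_force: [0.1, 1.0, 0.0]
gripper_width: 0.0603
gripper_force: 0.0
```

Run:
```python
from h import *
import pickle
s=state(); i=eyes.capture('wrist'); save('w4',i,scale=1.5); pickle.dump((s,i),open('w4.pkl','wb'))
go([.447,.1275,.2],-107,s)
```

```text
t=10.4 tcp [0.4448 0.1865 0.2016] yaw -106.63 shift [ 0.2238 -0.0759  0.0061] turn 0.0061
```

View pics/w4.png

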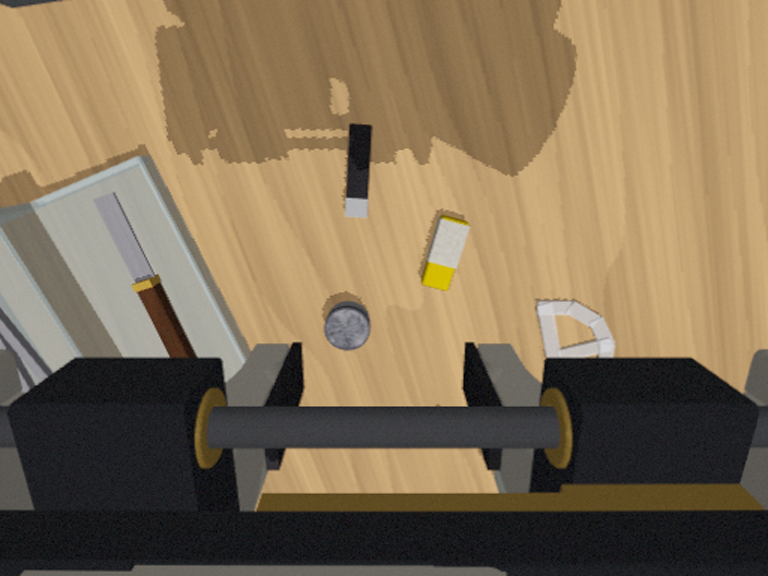

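The lead box runs from (360,124) to (356,216), the eraser from (455,217) to (436,288), and the tin is at (348,327). The opener is back on the lower level.

```bash
cat >> h.py <<'E'
def item(s,a,b,z,zt=.004):
    m=cam('wrist',s); A=on(m,a[0]/1.5,a[1]/1.5,z); B=on(m,b[0]/1.5,b[1]/1.5,z)
    y=np.degrees(np.arctan2(*(A-B)[1::-1])); c=(A+B)/2; c[2]=zt
    print('centre',np.round(c,4),'yaw %.1f len %.4f'%(y,np.linalg.norm(A-B))); go(c,y); return c,y
E
python3 - <<'E'
from h import *
import pickle
s,i=pickle.load(open('w4.pkl','rb'))
item(s,(360,124),(356,216),.012); item(s,(455,217),(436,288),.013)
print(on(cam('wrist',s),348/1.5,327/1.5,.018))
E
```

```text
centre [0.4463 0.1259 0.004 ] yaw -110.2 len 0.0651
t=10.5 tcp [0.4454 0.1866 0.2013] yaw -106.68 shift [ 0.2326 -0.0722  0.7889] turn 0.0582
centre [0.4009 0.2031 0.004 ] yaw -119.1 len 0.0569
t=10.5 tcp [0.4454 0.1866 0.2013] yaw -106.68 shift [-0.0111  0.1903  0.7889] turn 0.207
[0.48972068 0.23765075 0.018     ]
```

Emit:
step_arm --pt "0.12 -0.072 0.1 0.03 40" --pt "0.232 -0.072 0.2 0.03 40" --pt "0.232 -0.072 0.35 0.03 40" --pt "0.232 -0.072 0.5 0.03 40" --pt "0.232 -0.072 0.65 0.03 40" --pt "0.232 -0.072 0.74 0.03 40" --pt "0.232 -0.072 0.775 0.03 40" --pt "0.232 -0.072 0.785 0.03 40" --pt "0.232 -0.072 0.785 0.03 40" --pt "0.232 -0.072 0.785 0.03 40"

```text
time_s: 11.33
tcp_pos: [0.4466, 0.1261, 0.0053]
eef_rot: [-179.9, 0.1, -108.5]
contact_force: [0.9, 0.3, -0.3]
gripper_width: 0.0399
gripper_force: 0.0
```

Emit:
step_arm --pt "0 0 0 0 5" --pt "0 0 0 0 5" --pt "0 0 0 0 5" --pt "0 0 0 0 5" --pt "0 0 0 0 5" --pt "0 0 0 0 5" --pt "0 0 -0.15 0 5" --pt "0 0 -0.3 0 5" --pt "0 0 -0.45 0 5" --pt "0 0 -0.55 0 5" --pt "0 0 -0.55 0 5" --newtons 20

```text
time_s: 12.25
tcp_pos: [0.4481, 0.1271, 0.1475]
eef_rot: [-179.7, 0.4, -108.5]
contact_force: [1.6, 0.8, -0.4]
gripper_width: 0.0156
gripper_force: 19.9
```

```bash
cat >> h.py <<'E'
D=np.array([np.cos(np.radians(-99.5)),np.sin(np.radians(-99.5))]); O=np.array([.5363,-.028])+.065*D
def case(x,y,z=.0): return np.array([*(O+x*D+y*np.array([-D[1],D[0]])),z])
E
python3 - <<'E'
from h import *
go(case(-.022,-.066,.0115),-99.5); go(case(-.022,-.066,.1475),-99.5)
E
```

```text
t=12.2 tcp [0.4481 0.1271 0.1475] yaw -108.46 shift [ 0.6917 -0.2938  0.5407] turn -0.1493
t=12.2 tcp [0.4481 0.1271 0.1475] yaw -108.46 shift [ 0.6878 -0.2971 -0.0033] turn -0.1493
```

Emit:
step_arm --pt "0.15 -0.06 0 -0.05 5" --pt "0.3 -0.12 0 -0.1 5" --pt "0.45 -0.19 0 -0.149 5" --pt "0.6 -0.25 0 -0.149 5" --pt "0.69 -0.295 0 -0.149 5" --pt "0.69 -0.295 0 -0.149 5" --pt "0.69 -0.295 0.15 -0.149 5" --pt "0.69 -0.295 0.3 -0.149 5" --pt "0.69 -0.295 0.42 -0.149 5" --pt "0.69 -0.295 0.5 -0.149 5" --pt "0.69 -0.295 0.535 -0.149 5" --pt "0.69 -0.295 0.535 -0.149 5"

```text
time_s: 13.25
tcp_pos: [0.459, -0.0618, 0.0064]
eef_rot: [179.8, -0.1, -99.6]
contact_force: [0.4, 0.6, -0.4]
gripper_width: 0.0161
gripper_force: 20.0
```

Run:
```python
from h import *
go(case(-.022,-.066,.011),-99.5); print(state()['contact_force'])
```

```text
t=13.2 tcp [ 0.459  -0.0618  0.0064] yaw -99.58 shift [-0.0122 -0.0185 -0.0186] turn -0.0013
[ 0.37275971  0.60028864 -0.40098467]
```

Emit:
step_arm --pt "0 0 -0.005 0 24" --pt "0 0 -0.005 0 24" --pt "0 0 -0.005 0 24" --pt "0 0 -0.1 0 24" --pt "0 0 -0.25 0 24" --pt "0 0 -0.4 0 40" --pt "0 0 -0.55 0 40" --pt "0 0 -0.7 0 40" --pt "-0.15 0 -0.75 0 40" --pt "-0.3 0 -0.75 0 40" --pt "-0.3 0 -0.75 0 40"

```text
time_s: 14.17
tcp_pos: [0.4751, 0.0166, 0.1982]
eef_rot: [-179.7, 0.2, -99.5]
contact_force: [0.2, -0.3, 0.2]
gripper_width: 0.0399
gripper_force: 0.0
```

Run:
```python
from h import *
s=state()
i=eyes.capture('wrist'); j=eyes.capture('top'); save('w5',np.hstack([cv2.resize(i,(400,300)),cv2.resize(j[90:300,130:410],(400,300))]))
go([.4009,.2031,.2],-119.5,s)
```

```text
t=14.2 tcp [0.4751 0.0166 0.1982] yaw -99.47 shift [-0.6871  0.4155 -0.0066] turn 0.3338
```

View pics/w5.png

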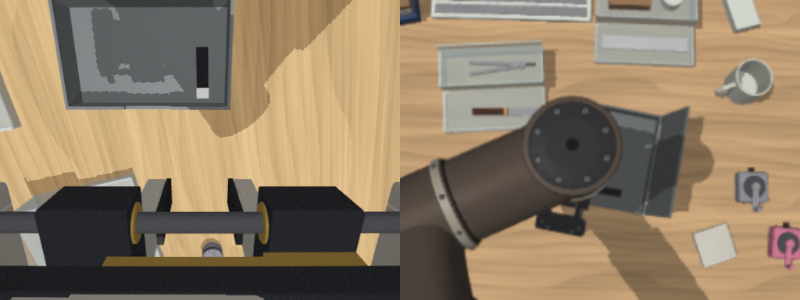

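The lead box lies in the case near its front, so now the eraser. From here on I check by masks.

Emit:
step_arm --pt "-0.2 0.11 0 0.1 40" --pt "-0.35 0.2 0 0.2 40" --pt "-0.5 0.3 0 0.3 40" --pt "-0.69 0.41 0 0.34 40" --pt "-0.9 0.34 0 0.34 40" --pt "-0.9 0.34 0 0.34 40" --pt "-0.9 0.34 0 0.34 40" --pt "-0.9 0.34 0 0.34 40"

```text
time_s: 14.93
tcp_pos: [0.4269, 0.2505, 0.1953]
eef_rot: [-180.0, -0.0, -119.9]
contact_force: [0.1, 0.0, -0.2]
gripper_width: 0.0398
gripper_force: 0.0
```

```bash
cat >> h.py <<'E'
def blobs(s,i,z,mask,amin=60):
    m=cam('wrist',s); n,l,st,ce=cv2.connectedComponentsWithStats(mask.astype(np.uint8))
    for k in range(1,n):
        if st[k,4]<amin: continue
        v,u=np.nonzero(l==k); rc=cv2.minAreaRect(np.c_[u,v].astype(np.float32))
        b=cv2.boxPoints(rc); w=np.array([on(m,*q,z) for q in b]); c=w.mean(0)
        e1,e2=w[1]-w[0],w[2]-w[1]; e=e1 if np.linalg.norm(e1)>np.linalg.norm(e2) else e2
        print('blob px',np.round(ce[k]),st[k,4],'world',np.round(c[:2],4),'size',np.round([np.linalg.norm(e1),np.linalg.norm(e2)],4),'yaw',round(np.degrees(np.arctan2(e[1],e[0])),1),'mean',i[l==k].mean(0).round())
def look(name):
    import pickle
    s=state(); i=eyes.capture('wrist'); save(name,i); pickle.dump((s,i),open(name+'.pkl','wb')); return s,i
E
python3 - <<'E'
from h import *
s,i=look('w6'); f=i.astype(int)
print('tcp',s['tcp_pos'],s['eef_rot'])
sat=(f.max(2)-f.min(2))/np.maximum(f.max(2),1); 
win=np.zeros(i.shape[:2],bool); win[:228]=1
print('yellow'); blobs(s,i,.013,(sat>.75)&(f[:,:,0]>120)&win)
print('grey'); blobs(s,i,.013,(sat<.22)&(f[:,:,0]>50)&win)
E
```

```text
tcp [0.42685042 0.25054013 0.19526029] [-1.79995632e+02 -1.65303943e-02 -1.19850844e+02]
yellow
blob px [254. 136.] 327 world [0.4106 0.2186] size [0.0194 0.0184] yaw 150.1 mean [210. 186.   1.]
grey
blob px [255. 110.] 686 world [0.3965 0.1961] size [0.0333 0.0221] yaw -122.7 mean [157. 153. 144.]
blob px [ 53. 175.] 11049 world [0.603  0.1488] size [0.1507 0.1589] yaw 149.9 mean [162. 160. 152.]
blob px [367. 168.] 2447 world [0.3149 0.3165] size [0.0545 0.1022] yaw 91.0 mean [202. 196. 191.]
blob px [202. 186.] 860 world [0.4911 0.238 ] size [0.0348 0.0394] yaw 58.0 mean [125. 124. 130.]
```

Run:
```python
from h import *
go([.4009,.2031,.0055],-121)
```

```text
t=15.0 tcp [0.4264 0.2488 0.1951] yaw -119.90 shift [ 0.2085 -0.0027  0.7585] turn 0.0183
```

Emit:
step_arm --pt "0.1 0 0.1 0.018 44" --pt "0.208 0 0.2 0.018 44" --pt "0.208 0 0.35 0.018 44" --pt "0.208 0 0.5 0.018 44" --pt "0.208 0 0.62 0.018 44" --pt "0.208 0 0.71 0.018 44" --pt "0.208 0 0.745 0.018 44" --pt "0.208 0 0.755 0.018 44" --pt "0.208 0 0.755 0.018 44" --pt "0.208 0 0.755 0.018 44"

```text
time_s: 15.82
tcp_pos: [0.4013, 0.2036, 0.008]
eef_rot: [-180.0, 0.1, -121.1]
contact_force: [0.6, 1.5, 1.0]
gripper_width: 0.0439
gripper_force: 0.0
```

Emit:
step_arm --pt "0 0 0 0 10" --pt "0 0 0 0 10" --pt "0 0 0 0 10" --pt "0 0 0 0 10" --pt "0 0 0 0 10" --pt "0 0 0 0 10" --pt "0 0 -0.15 0 10" --pt "0 0 -0.3 0 10" --pt "0 0 -0.45 0 10" --pt "0 0 -0.55 0 10" --pt "0 0 -0.55 0 10" --pt "0 0 -0.55 0 10"

```text
time_s: 16.82
tcp_pos: [0.4011, 0.2041, 0.1459]
eef_rot: [-180.0, 0.2, -121.1]
contact_force: [-0.0, 0.4, 0.4]
gripper_width: 0.0215
gripper_force: 20.0
```

Run:
```python
from h import *
go(case(-.024,-.019,.14),-99.5)
```

```text
t=16.8 tcp [0.4011 0.2041 0.1459] yaw -121.06 shift [ 0.6969 -0.9317  0.0211] turn -0.3593
```

Emit:
step_arm --pt "0.12 -0.16 0 -0.06 10" --pt "0.24 -0.32 0 -0.12 10" --pt "0.35 -0.47 0 -0.18 10" --pt "0.47 -0.62 0 -0.24 10" --pt "0.58 -0.78 0 -0.3 10" --pt "0.7 -0.93 0 -0.36 10" --pt "0.7 -0.93 0 -0.36 10" --pt "0.7 -0.93 0 -0.36 10" --pt "0.7 -0.93 0 -0.36 10"

```text
time_s: 17.57
tcp_pos: [0.5086, -0.0689, 0.1422]
eef_rot: [179.8, -0.1, -99.8]
contact_force: [-0.5, 0.4, -1.3]
gripper_width: 0.0214
gripper_force: 20.0
```

Run:
```python
from h import *
go(case(-.024,-.019,.012),-99.5)
```

```text
t=17.6 tcp [ 0.5086 -0.0689  0.1422] yaw -99.75 shift [-0.0163 -0.0081  0.5207] turn -0.0042
```

Emit:
step_arm --pt "-0.015 -0.008 0.15 0 10" --pt "-0.015 -0.008 0.3 0 10" --pt "-0.015 -0.008 0.42 0 10" --pt "-0.015 -0.008 0.49 0 10" --pt "-0.015 -0.008 0.515 0 10" --pt "-0.015 -0.008 0.515 0 10" --pt "-0.015 -0.008 0.515 0 30" --pt "-0.015 -0.008 0.515 0 30" --pt "-0.015 -0.008 0.515 0 30"

```text
time_s: 18.32
tcp_pos: [0.5132, -0.0627, 0.017]
eef_rot: [-179.9, 0.1, -99.4]
contact_force: [-0.7, 0.5, -0.7]
gripper_width: 0.0292
gripper_force: 0.0
```

Emit:
step_arm --pt "0 0 -0.1 0 30" --pt "0 0 -0.25 0 30" --pt "0 0 -0.4 0 40" --pt "0 0 -0.55 0 50" --pt "0 0 -0.7 0 50" --pt "-0.15 0 -0.75 0 50" --pt "-0.3 0 -0.75 0 50" --pt "-0.45 0 -0.75 0 50" --pt "-0.45 0 -0.75 0 50"

```text
time_s: 19.07
tcp_pos: [0.5322, 0.0524, 0.2051]
eef_rot: [-179.8, 0.2, -99.3]
contact_force: [0.2, -0.4, -0.0]
gripper_width: 0.0498
gripper_force: 0.0
```

Run:
```python
from h import *
s,i=look('w7'); f=i.astype(int)
sat=(f.max(2)-f.min(2))/np.maximum(f.max(2),1); win=np.zeros(i.shape[:2],bool); win[:228]=1
blobs(s,i,.017,(sat>.75)&(f[:,:,0]>90)&win); print('O',O,case(-.024,-.019))
blobs(s,i,.017,(sat<.25)&(f[:,:,0]>125)&win)
go([.491,.238,.2],-99.5,s); go([.4625,.318,.2],0,s)
```

```text
blob px [258.  74.] 386 world [ 0.5151 -0.0441] size [0.0197 0.0187] yaw 170.6 mean [155. 133.   1.]
O [ 0.52557191 -0.09210856] [ 0.51079362 -0.06530181  0.        ]
blob px [22. 75.] 5315 world [ 0.7469 -0.087 ] size [0.0646 0.1321] yaw 70.2 mean [173. 172. 165.]
blob px [258.  45.] 799 world [ 0.5102 -0.0712] size [0.022  0.0327] yaw 81.4 mean [152. 148. 140.]
blob px [307.  75.] 251 world [ 0.4642 -0.0352] size [0.0166 0.0138] yaw 170.7 mean [173. 174. 174.]
blob px [  8. 209.] 398 world [0.8353 0.0518] size [0.014  0.0605] yaw 90.1 mean [188. 191. 185.]
blob px [163. 212.] 3616 world [0.6637 0.0813] size [0.1648 0.0521] yaw 170.7 mean [166. 165. 156.]
blob px [  2. 221.] 77 world [0.8457 0.0676] size [0.0086 0.0217] yaw 66.8 mean [145. 142. 146.]
blob px [ 73. 224.] 104 world [0.7646 0.084 ] size [0.0207 0.0147] yaw 170.8 mean [134. 130. 121.]
t=19.1 tcp [0.5322 0.0524 0.2051] yaw -99.31 shift [-0.7058  0.2826  0.0216] turn 0.0032
t=19.1 tcp [0.5322 0.0524 0.2051] yaw -99.31 shift [-1.0031  0.4469  0.0219] turn -1.6551
```

Emit:
step_arm --pt "-0.15 0.05 0 0 60" --pt "-0.3 0.1 0 0 60" --pt "-0.45 0.15 0 0 60" --pt "-0.6 0.2 0 0 60" --pt "-0.75 0.26 0 0 60" --pt "-0.9 0.28 0 0 60" --pt "-0.95 0.28 0 0 60" --pt "-0.95 0.28 0 0 60"

```text
time_s: 19.78
tcp_pos: [0.5008, 0.2961, 0.2036]
eef_rot: [-180.0, 0.1, -99.3]
contact_force: [-0.2, -1.2, -0.0]
gripper_width: 0.0597
gripper_force: 0.0
```

Run:
```python
from h import *
s,i=look('w8'); f=i.astype(int)
sat=(f.max(2)-f.min(2))/np.maximum(f.max(2),1); win=np.zeros(i.shape[:2],bool); win[:228]=1
blobs(s,i,.018,(sat<.25)&(f[:,:,0]>40)&win)
go([.491,.238,.007],-99.5,s)
```

```text
blob px [ 79. 106.] 32742 world [0.6871 0.1973] size [0.1977 0.2119] yaw 93.4 mean [156. 155. 147.]
blob px [256. 114.] 912 world [0.4912 0.2388] size [0.0339 0.0356] yaw 81.5 mean [130. 128. 133.]
blob px [413. 157.] 2450 world [0.3207 0.3183] size [0.0546 0.1028] yaw 91.7 mean [192. 187. 180.]
blob px [304. 204.] 419 world [0.4527 0.3489] size [0.0277 0.0219] yaw -174.4 mean [172. 169. 170.]
t=19.8 tcp [0.5008 0.2961 0.2036] yaw -99.31 shift [0.2364 0.0016 0.786 ] turn 0.0032
```

Emit:
step_arm --pt "0.12 0 0.1 0 64" --pt "0.235 0.001 0.2 0 64" --pt "0.235 0.001 0.35 0 64" --pt "0.235 0.001 0.5 0 64" --pt "0.235 0.001 0.65 0 64" --pt "0.235 0.001 0.74 0 64" --pt "0.235 0.001 0.775 0 64" --pt "0.235 0.001 0.785 0 64" --pt "0.235 0.001 0.785 0 64" --pt "0.235 0.001 0.785 0 64"

```text
time_s: 20.67
tcp_pos: [0.4917, 0.2361, 0.0085]
eef_rot: [-179.9, 0.1, -99.5]
contact_force: [0.4, -0.0, 0.2]
gripper_width: 0.0641
gripper_force: 0.0
```

Emit:
step_arm --pt "0 0 0 0 25" --pt "0 0 0 0 25" --pt "0 0 0 0 25" --pt "0 0 0 0 25" --pt "0 0 0 0 25" --pt "0 0 0 0 25" --pt "0 0 -0.15 0 25" --pt "0 0 -0.3 0 25" --pt "0 0 -0.45 0 25" --pt "0 0 -0.55 0 25" --pt "0 0 -0.55 0 25" --pt "0 0 -0.55 0 25"

```text
time_s: 21.67
tcp_pos: [0.4913, 0.2364, 0.1461]
eef_rot: [-179.9, 0.2, -99.5]
contact_force: [-0.3, 0.1, -0.3]
gripper_width: 0.0354
gripper_force: 20.0
```

Run:
```python
from h import *
go(case(.008,.052,.14),-99.5)
```

```text
t=21.7 tcp [0.4913 0.2364 0.1461] yaw -99.46 shift [ 1.3059 -0.559   0.0216] turn 0.0007
```

Emit:
step_arm --pt "0.15 -0.06 0 0 25" --pt "0.3 -0.13 0 0 25" --pt "0.45 -0.19 0 0 25" --pt "0.6 -0.26 0 0 25" --pt "0.75 -0.32 0 0 25" --pt "0.9 -0.38 0 0 25" --pt "1 -0.43 0 0 25" --pt "1 -0.559 0 0 25" --pt "1 -0.559 0 0 25" --pt "1 -0.559 0 0 25"

```text
time_s: 22.5
tcp_pos: [0.5874, -0.0349, 0.1421]
eef_rot: [179.8, -0.1, -99.6]
contact_force: [-1.0, 0.3, -0.8]
gripper_width: 0.0352
gripper_force: 20.0
```

Run:
```python
from h import *
go(case(.008,.052,.012),-99.5)
```

```text
t=22.5 tcp [ 0.5874 -0.0349  0.1421] yaw -99.59 shift [ 0.2979 -0.0037  0.5208] turn -0.0015
```

Emit:
step_arm --pt "0.12 -0.003 0 0 25" --pt "0.24 -0.003 0 0 25" --pt "0.295 -0.003 0 0 25" --pt "0.295 -0.003 0.12 0 25" --pt "0.295 -0.003 0.24 0 25" --pt "0.295 -0.003 0.36 0 25" --pt "0.295 -0.003 0.45 0 25" --pt "0.295 -0.003 0.5 0 25" --pt "0.295 -0.003 0.515 0 25" --pt "0.295 -0.003 0.515 0 25" --pt "0.295 -0.003 0.515 0 25"

```text
time_s: 23.42
tcp_pos: [0.5762, -0.1064, 0.0159]
eef_rot: [-180.0, -0.0, -99.4]
contact_force: [-0.1, 0.0, -0.5]
gripper_width: 0.0351
gripper_force: 20.0
```

Emit:
step_arm --pt "0 0 0 0 44" --pt "0 0 0 0 44" --pt "0 0 0 0 44" --pt "0 0 -0.1 0 44" --pt "0 0 -0.25 0 44" --pt "0 0 -0.4 0 44" --pt "0 0 -0.55 0 50" --pt "0 0 -0.7 0 50" --pt "-0.15 0 -0.75 0 50" --pt "-0.3 0 -0.75 0 50" --pt "-0.45 0 -0.75 0 50" --pt "-0.6 0 -0.75 0 50"

```text
time_s: 24.42
tcp_pos: [0.6009, 0.0426, 0.2047]
eef_rot: [-179.9, 0.1, -99.5]
contact_force: [0.4, -0.0, -0.6]
gripper_width: 0.0501
gripper_force: 0.0
```

Run:
```python
from h import *
s,i=look('w9'); f=i.astype(int)
sat=(f.max(2)-f.min(2))/np.maximum(f.max(2),1); win=np.zeros(i.shape[:2],bool); win[:228]=1
go([.4527,.349,.2],-99.5,s)
```

```text
t=24.4 tcp [0.6009 0.0426 0.2047] yaw -99.52 shift [-1.1108  0.7872  0.0187] turn -0.0003
```

View pics/w9.png

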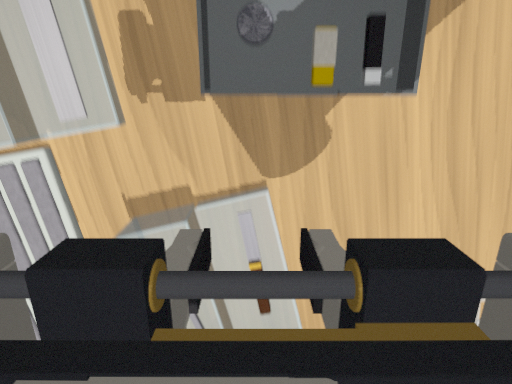

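Tin (255,20), eraser (323,55) and lead box (374,50) are all in the case, and the opener is on its level. Now the sharpener, which has been knocked to about (0.453, 0.349).

Emit:
step_arm --pt "-0.15 0.11 0 -0.05 50" --pt "-0.3 0.21 0 -0.1 50" --pt "-0.45 0.32 0 -0.15 50" --pt "-0.6 0.42 0 -0.2 50" --pt "-0.75 0.53 0 -0.25 50" --pt "-0.9 0.63 0 -0.25 50" --pt "-1 0.75 0 -0.25 50" --pt "-1 0.8 0 -0.25 50" --pt "-1 0.8 0 -0.25 50"

```text
time_s: 25.22
tcp_pos: [0.4414, 0.324, 0.2037]
eef_rot: [-180.0, 0.1, -84.2]
contact_force: [-0.1, -2.1, 0.1]
gripper_width: 0.05
gripper_force: 0.0
```

Run:
```python
from h import *
go([.445,.414,.2],-84.4)
```

```text
t=25.2 tcp [0.4414 0.324  0.2037] yaw -84.24 shift [-0.3569 -0.0503  0.0155] turn 0.0026
```

Emit:
step_arm --pt "-0.15 -0.05 0 0 50" --pt "-0.3 -0.05 0 0 50" --pt "-0.35 -0.05 0 0 50" --pt "-0.35 -0.05 0 0 50" --pt "-0.35 -0.05 0 0 50"

```text
time_s: 25.63
tcp_pos: [0.4483, 0.4092, 0.2029]
eef_rot: [180.0, -0.0, -84.4]
contact_force: [0.0, -0.2, 0.3]
gripper_width: 0.0502
gripper_force: 0.0
```

Run:
```python
from h import *
s,i=look('w10'); f=i.astype(int)
sat=(f.max(2)-f.min(2))/np.maximum(f.max(2),1); win=np.zeros(i.shape[:2],bool); win[:228]=1
blobs(s,i,.014,(sat<.25)&(f[:,:,0]>50)&win)
go([.4527,.349,.006],-84.4,s)
m=cam('wrist',s);u,v=map(int,proj(m,[.4527,.349,.014])); print(u,v); save('w10c',i,(u-40,v-35,u+40,v+35),6)
```

```text
blob px [73. 20.] 6047 world [0.6446 0.2781] size [0.1455 0.038 ] yaw -174.8 mean [155. 154. 145.]
blob px [382.  94.] 2931 world [0.3174 0.322 ] size [0.1029 0.055 ] yaw -91.2 mean [190. 186. 179.]
blob px [258. 116.] 446 world [0.4517 0.3524] size [0.027 0.018] yaw -174.5 mean [178. 176. 177.]
blob px [ 93. 165.] 80 world [0.634  0.4252] size [0.0218 0.0047] yaw -174.5 mean [136. 133. 134.]
blob px [179. 174.] 119 world [0.5358 0.426 ] size [0.0046 0.0358] yaw -179.4 mean [125. 123. 127.]
blob px [303. 196.] 1083 world [0.3891 0.4381] size [0.0317 0.0599] yaw 116.2 mean [165. 165. 161.]
t=25.6 tcp [0.4483 0.4092 0.2029] yaw -84.41 shift [0.2413 0.0055 0.7878] turn -0.0001
256 112
```

View pics/w10c.png

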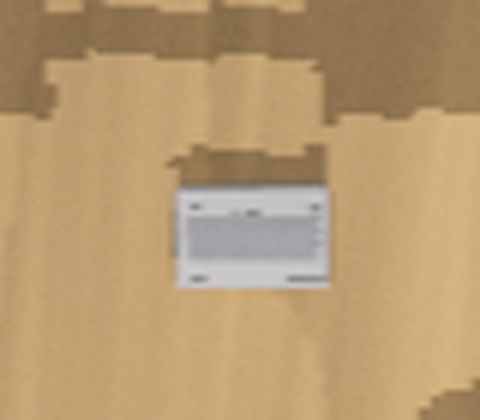

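The sharpener sits square to the gripper at (0.4517, 0.3524). I grip its ends.

Emit:
step_arm --pt "0.12 0.009 0 0 50" --pt "0.227 0.009 0 0 50" --pt "0.227 0.009 0.15 0 50" --pt "0.227 0.009 0.3 0 50" --pt "0.227 0.009 0.45 0 50" --pt "0.227 0.009 0.6 0 50" --pt "0.227 0.009 0.72 0 50" --pt "0.227 0.009 0.77 0 50" --pt "0.227 0.009 0.787 0 50" --pt "0.227 0.009 0.787 0 50" --pt "0.227 0.009 0.787 0 50"

```text
time_s: 26.6
tcp_pos: [0.4524, 0.3523, 0.0075]
eef_rot: [-179.9, 0.1, -84.5]
contact_force: [-0.4, 0.3, 0.3]
gripper_width: 0.0497
gripper_force: 0.0
```

Emit:
step_arm --pt "0 0 0 0 18" --pt "0 0 0 0 18" --pt "0 0 0 0 18" --pt "0 0 0 0 18" --pt "0 0 0 0 18" --pt "0 0 0 0 18" --pt "0 0 -0.15 0 18" --pt "0 0 -0.3 0 18" --pt "0 0 -0.45 0 18" --pt "0 0 -0.55 0 18" --pt "0 0 -0.55 0 18" --pt "0 0 -0.55 0 18"

```text
time_s: 27.6
tcp_pos: [0.4522, 0.3531, 0.1458]
eef_rot: [-179.9, 0.2, -84.5]
contact_force: [-1.0, -0.6, -1.4]
gripper_width: 0.0276
gripper_force: 20.0
```

Run:
```python
from h import *
go(case(-.04,.042,.14),-99.5)
```

```text
t=27.6 tcp [0.4522 0.3531 0.1458] yaw -84.46 shift [ 1.69   -0.3239  0.0185] turn 0.2507
```

Emit:
step_arm --pt "0.15 -0.03 0 0.03 18" --pt "0.3 -0.06 0 0.06 18" --pt "0.45 -0.09 0 0.1 18" --pt "0.6 -0.12 0 0.14 18" --pt "0.75 -0.15 0 0.18 18" --pt "0.9 -0.18 0 0.22 18" --pt "1 -0.21 0 0.25 18" --pt "1 -0.3 0 0.25 18" --pt "1 -0.3 0 0.25 18"

```text
time_s: 28.35
tcp_pos: [0.5527, 0.1091, 0.1425]
eef_rot: [180.0, -0.1, -99.6]
contact_force: [1.4, 0.4, 0.3]
gripper_width: 0.0273
gripper_force: 20.0
```

Run:
```python
from h import *
go(case(-.04,.042,.013),-99.5)
```

```text
t=28.4 tcp [0.5527 0.1091 0.1425] yaw -99.61 shift [ 0.6509 -0.1955  0.5188] turn -0.0018
```

Emit:
step_arm --pt "0.15 -0.05 0 0 18" --pt "0.3 -0.1 0 0 18" --pt "0.45 -0.15 0 0 18" --pt "0.6 -0.19 0 0 18" --pt "0.65 -0.195 0 0 18" --pt "0.65 -0.195 0 0 18" --pt "0.65 -0.195 0.12 0 18" --pt "0.65 -0.195 0.24 0 18" --pt "0.65 -0.195 0.36 0 18" --pt "0.65 -0.195 0.46 0 18" --pt "0.65 -0.195 0.515 0 18" --pt "0.65 -0.195 0.515 0 18"

```text
time_s: 29.35
tcp_pos: [0.5696, -0.057, 0.0116]
eef_rot: [179.7, -0.1, -99.4]
contact_force: [0.3, -0.7, -0.5]
gripper_width: 0.0275
gripper_force: 20.0
```

Emit:
step_arm --pt "0 0 0 0 36" --pt "0 0 0 0 36" --pt "0 0 0 0 36" --pt "0 0 -0.1 0 36" --pt "0 0 -0.25 0 36" --pt "0 0 -0.4 0 40" --pt "0 0 -0.55 0 40" --pt "0 0 -0.7 0 40" --pt "-0.15 0 -0.75 0 40" --pt "-0.3 0 -0.75 0 40" --pt "-0.45 0 -0.75 0 40" --pt "-0.45 0 -0.75 0 40"

```text
time_s: 30.35
tcp_pos: [0.5917, 0.0583, 0.2044]
eef_rot: [-179.8, 0.2, -99.3]
contact_force: [-0.1, -1.3, 0.2]
gripper_width: 0.04
gripper_force: 0.0
```

Run:
```python
from h import *
s,i=look('w11'); f=i.astype(int)
sat=(f.max(2)-f.min(2))/np.maximum(f.max(2),1); win=np.zeros(i.shape[:2],bool); win[:228]=1
blobs(s,i,.018,(sat<.25)&(f[:,:,0]>115)&win)
print(case(-.04,.042))
# behind the lid
go(case(.14,0,.25),-99.5,s)
```

```text
blob px [48. 62.] 11771 world [ 0.7793 -0.0799] size [0.1115 0.1236] yaw 72.9 mean [176. 175. 168.]
blob px [281.   5.] 311 world [ 0.5405 -0.0952] size [0.0341 0.0131] yaw 170.6 mean [126. 131. 132.]
blob px [315.  29.] 873 world [ 0.5107 -0.0712] size [0.0343 0.0233] yaw -99.7 mean [153. 149. 141.]
blob px [258.  55.] 526 world [ 0.5706 -0.0565] size [0.0273 0.017 ] yaw 170.6 mean [138. 136. 139.]
blob px [364.  59.] 265 world [ 0.4651 -0.0349] size [0.0173 0.0144] yaw 170.7 mean [172. 173. 173.]
blob px [ 28. 185.] 4854 world [0.863  0.0415] size [0.0749 0.1235] yaw 89.9 mean [168. 167. 166.]
blob px [199. 208.] 5948 world [0.6831 0.0851] size [0.0684 0.2004] yaw 170.7 mean [174. 172. 164.]
blob px [  2. 222.] 61 world [0.9046 0.074 ] size [0.0073 0.0189] yaw 66.7 mean [146. 143. 147.]
[ 0.57359781 -0.05958914  0.        ]
t=30.4 tcp [0.5917 0.0583 0.2044] yaw -99.29 shift [ 1.1958  0.1653 -0.1861] turn 0.0034
```

All four are in. Now I close the lid from behind.

Emit:
step_arm --pt "0 0 -0.15 0 20" --pt "0.1 0.02 -0.28 0 0" --pt "0.25 0.04 -0.28 0 0" --pt "0.4 0.07 -0.28 0 0" --pt "0.55 0.1 -0.28 0 0" --pt "0.7 0.12 -0.28 0 0" --pt "0.85 0.15 -0.28 0 0" --pt "0.98 0.165 -0.28 0 0" --pt "0.98 0.165 -0.28 0 0" --pt "0.98 0.165 -0.28 0 0" --newtons 10

```text
time_s: 31.23
tcp_pos: [0.5083, -0.1836, 0.2734]
eef_rot: [-179.9, 0.0, -99.7]
contact_force: [0.8, 0.0, 0.2]
gripper_width: 0.0005
gripper_force: 0.0
```

Emit:
step_arm --pt "0.15 0 0 0 0" --pt "0.22 0 0 0 0" --pt "0.22 0 0 0 0" --pt "0.22 0 0 0 0"

```text
time_s: 31.57
tcp_pos: [0.5003, -0.2359, 0.2727]
eef_rot: [-180.0, 0.0, -99.5]
contact_force: [-0.1, -0.2, -1.3]
gripper_width: 0.0001
gripper_force: 0.0
```

Run:
```python
from h import *
s=state();
def loc(P): d=P[:2]-O; return d@D, d@np.array([-D[1],D[0]])
print(loc(s['tcp_pos'])); go(case(.14,0,.138),-99.5,s)
```

```text
(np.float64(0.1459967999243314), np.float64(-0.0011977810280807272))
t=31.6 tcp [ 0.5003 -0.2359  0.2727] yaw -99.53 shift [-0.0239 -0.0046  0.539 ] turn -0.0004
```

Emit:
step_arm --pt "0 0 0.15 0 0" --pt "0 0 0.3 0 0" --pt "0 0 0.45 0 0" --pt "0 0 0.54 0 0" --pt "0 0 0.54 0 0" --pt "0 0 0.54 0 0"

```text
time_s: 32.07
tcp_pos: [0.5004, -0.235, 0.1374]
eef_rot: [179.9, -0.0, -99.4]
contact_force: [-0.0, -0.6, 1.7]
gripper_width: 0.0003
gripper_force: 0.0
```

Emit:
step_arm --pt "-0.08 0 0 0 0" --pt "-0.15 0 0 0 0" --pt "-0.19 0 0 0 0" --pt "-0.24 0 0 0 0" --pt "-0.28 0 0 0 0" --pt "-0.32 0 0 0 0" --pt "-0.36 0 0.01 0 0" --pt "-0.4 0 0.02 0 0" --pt "-0.44 0 0.035 0 0" --pt "-0.47 0 0.045 0 0" --pt "-0.51 0 0.07 0 0" --pt "-0.55 0 0.095 0 0"

```text
time_s: 33.07
tcp_pos: [0.5229, -0.0994, 0.1131]
eef_rot: [180.0, -0.0, -99.5]
contact_force: [-0.9, -0.8, 0.0]
gripper_width: 0.0003
gripper_force: 0.3
```

Run:
```python
from h import *
s=state();print(s['contact_force'])
def loc(P): d=P[:2]-O; return d@D, d@np.array([-D[1],D[0]])
print(loc(s['tcp_pos'])); i=eyes.capture('scene'); save('s5',i,(130,100,380,320),2.4)
```

```text
[-0.85917219 -0.78406875  0.02320779]
(np.float64(0.007625297343842145), np.float64(-0.0014563900994399286))
```

View pics/s5.png

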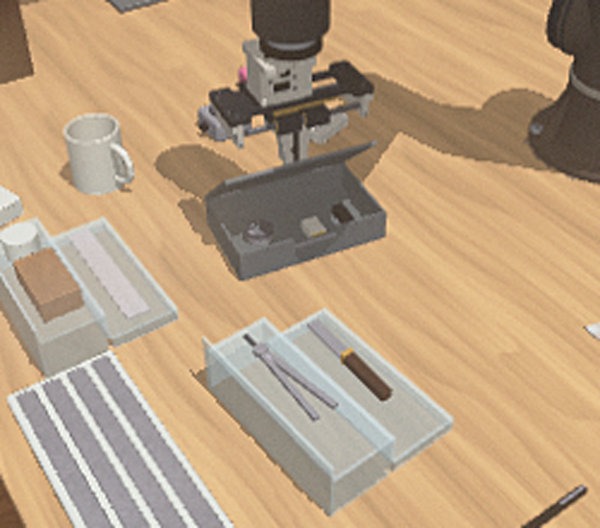

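The lid is coming down, at about 45°, with the items inside. I press it shut.

Emit:
step_arm --pt "-0.03 0 0.03 0 0" --pt "-0.06 0 0.06 0 0" --pt "-0.09 0 0.095 0 0" --pt "-0.11 0 0.13 0 0" --pt "-0.13 0 0.16 0 0" --pt "-0.145 0 0.19 0 0" --pt "-0.15 0 0.215 0 0" --pt "-0.15 0 0.235 0 0" --pt "-0.15 0 0.25 0 0" --pt "-0.15 0 0.255 0 0" --pt "-0.15 0 0.255 0 0"

```text
time_s: 34.03
tcp_pos: [0.529, -0.0634, 0.0498]
eef_rot: [180.0, -0.0, -99.5]
contact_force: [-0.0, -0.3, -0.5]
gripper_width: 0.001
gripper_force: 0.0
```

Press a little more.

Emit:
step_arm --pt "0 0 0.004 0 0" --pt "0 0 0.008 0 0" --pt "0 0 0.012 0 0" --pt "0 0 0.015 0 0" --pt "0 0 0.015 0 0"

```text
time_s: 34.45
tcp_pos: [0.5295, -0.0634, 0.0489]
eef_rot: [-179.9, -0.0, -99.4]
contact_force: [-8.3, 0.7, 23.3]
gripper_width: 0.0004
gripper_force: 11.9
```

Emit:
step_arm --pt "0 0 -0.1 0 0" --pt "0 0 -0.25 0 0" --pt "0 0 -0.4 0 0" --pt "0 0 -0.55 0 0" --pt "0.15 0.1 -0.61 0 0" --pt "0.3 0.15 -0.61 0 0" --pt "0.45 0.2 -0.61 0 0" --pt "0.6 0.2 -0.61 0 0" --pt "0.75 0.2 -0.61 0 0" --pt "0.9 0.2 -0.61 0 0" --pt "0.95 0.2 -0.61 0 0" --pt "0.95 0.2 -0.61 0 0"

```text
time_s: 35.45
tcp_pos: [0.4399, -0.292, 0.1989]
eef_rot: [-180.0, -0.0, -99.7]
contact_force: [0.3, -0.8, 0.2]
gripper_width: 0.0004
gripper_force: 0.0
```

Run:
```python
from h import *
t=eyes.capture('top'); mt=cam('top')
s,i=look('w12'); f=i.astype(int); print(s['tcp_pos'],s['eef_rot'])
m=cam('wrist',s)
for n,P in [('housing',[.474,-.376,.036]),('pin',[.431,-.37,.067])]: print(n,np.round(proj(m,P)),np.round(proj(mt,P)))
sat=(f.max(2)-f.min(2))/np.maximum(f.max(2),1); win=np.zeros(i.shape[:2],bool); win[:228]=1
blobs(s,i,.036,(sat<.25)&(f[:,:,2]>30)&win,30)
# lid: front edge line / lid colour in top view
for p in [case(-.06,-.1,.049),case(-.06,.1,.049),case(.06,.1,.049),case(.06,-.1,.049)]: print(np.round(proj(mt,p)), t[tuple(np.array(proj(mt,p)[::-1]).astype(int))])
```

```text
[ 0.44007781 -0.29068463  0.19879054] [ 1.79998462e+02  1.54802205e-03 -9.96520664e+01]
housing [207.  95.] [378. 221.]
pin [251.  94.] [379. 235.]
blob px [275.   2.] 47 world [ 0.396  -0.4446] size [0.0091 0.004 ] yaw 170.3 mean [40. 38. 41.]
blob px [317.   7.] 652 world [ 0.358  -0.4327] size [0.0436 0.0147] yaw 170.4 mean [ 97.  97. 105.]
blob px [210.  94.] 4761 world [ 0.4652 -0.3754] size [0.0854 0.0641] yaw 179.6 mean [106. 105. 109.]
blob px [335. 147.] 4863 world [ 0.3543 -0.3022] size [0.0708 0.0731] yaw 111.9 mean [177. 173. 164.]
blob px [ 25. 156.] 4574 world [ 0.675  -0.3402] size [0.1201 0.0586] yaw -113.7 mean [137. 136. 128.]
[259. 230.] [108 111 111]
[272. 164.] [112 110 106]
[311. 172.] [76 67 59]
[299. 238.] [65 58 51]
```

Run:
```python
from h import *
import pickle
s,i=pickle.load(open('w12.pkl','rb')); f=i.astype(int)
sat=(f.max(2)-f.min(2))/np.maximum(f.max(2),1); g=f.mean(2)
print('cols 156..292 step 2')
for v in range(50,140,3): print('%3d '%v+''.join('.' if sat[v,u]>.25 else '%x'%int(g[v,u]//16) for u in range(156,292,2)))
```

```text
cols 156..292 step 2
 50 ....................................................................
 53 ....................................................................
 56 ....................................................................
 59 ............................77777777777.............................
 62 ....................77777778788888888776............................
 65 .............6777777778787888888888887765...........................
 68 ........777778778787878888888888888888775...........................
 71 .......7778888888887764444445788888888775...........................
 74 .......67788878888544444444444447888887765..........................
 77 ........77887878744444444444444445888887649.........................
 80 ........6778888644444444444444444447888775........7.................
 83 ........67788874444444444444444444447887766888888888................
 86 .........77887444444444465444444456788888887888788887...............
 89 .........6778744444446788788788887788778888877778787................
 92 .........6778644444468888787787888778777777787877777.
[... 410 characters left out ...]
44444444444778887765.......................
113 ............777875444444444444444447778787775.......................
116 ............677877744444444444444788778777776.......................
119 .............77787788644444444577877778877776.......................
122 .............6788787888887777787777777776666........................
125 .............67787778888777777766666656.............................
128 ..............67777777776666556.....................................
131 ...............6666665..............................................
134 ...................................................................7
137 ...................................................................8
```

Run:
```python
from h import *
import pickle
s,i=pickle.load(open('w12.pkl','rb')); m=cam('wrist',s)
pin=on(m,254,87,.067); piv=on(m,205.5,96.5,.04); d=(pin-piv)[:2]
print(pin,piv,np.linalg.norm(d)); a0=np.degrees(np.arctan2(d[1],d[0])); print(a0)
M=R.from_euler('xyz',s['eef_rot'],degrees=True).as_matrix()
st=state(); 
X=M[:2,0]
for th in [-15,0,10,20,30,40,50,57.3,60]:
    a=np.radians(a0-th); p=piv[:2]+.048*np.array([np.cos(a),np.sin(a)])
    t=p+X*(.005+.010+(.02 if th<0 else 0))
    print(th,np.round(p,4),'shift',np.round(M.T@(np.append(t,.05)-st['tcp_pos'])/.25,3))
```

```text
[ 0.42724855 -0.37530428  0.067     ] [ 0.47540657 -0.37495435  0.04      ] 0.0481592946907373
-179.5836831694312
-15 [ 0.4291 -0.3877] shift [ 0.534 -0.021  0.595]
0 [ 0.4274 -0.3753] shift [ 0.406 -0.006  0.595]
10 [ 0.4281 -0.367 ] shift [ 0.373 -0.003  0.595]
20 [ 0.4302 -0.3589] shift [ 0.339 -0.006  0.595]
30 [ 0.4337 -0.3513] shift [ 0.307 -0.015  0.595]
40 [ 0.4384 -0.3444] shift [ 0.277 -0.029  0.595]
50 [ 0.4443 -0.3384] shift [ 0.249 -0.048  0.595]
57.3 [ 0.4492 -0.3348] shift [ 0.232 -0.065  0.595]
60 [ 0.4511 -0.3336] shift [ 0.226 -0.072  0.595]
```

Emit:
step_arm --pt "0.15 -0.003 0 0 0" --pt "0.3 -0.006 0 0 0" --pt "0.45 -0.01 0 0 0" --pt "0.52 -0.01 0 0 0" --pt "0.52 -0.006 0.12 0 0" --pt "0.52 -0.006 0.27 0 0" --pt "0.52 -0.006 0.42 0 0" --pt "0.52 -0.006 0.55 0 0" --pt "0.52 -0.006 0.595 0 0" --pt "0.52 -0.006 0.595 0 0" --pt "0.52 -0.006 0.595 0 0"

```text
time_s: 36.47
tcp_pos: [0.4218, -0.4175, 0.0509]
eef_rot: [180.0, -0.0, -99.4]
contact_force: [1.0, -0.4, 0.1]
gripper_width: 0.0006
gripper_force: 0.0
```

Emit:
step_arm --pt "-0.04 0 0 0 0" --pt "-0.08 0 0 0 0" --pt "-0.115 0 0 0 0" --pt "-0.147 0.003 0 0 0" --pt "-0.181 0 0 0 0" --pt "-0.213 -0.009 0 0 0" --pt "-0.243 -0.023 0 0 0" --pt "-0.255 -0.03 0 0 0" --pt "-0.255 -0.03 0 0 0"

```text
time_s: 37.22
tcp_pos: [0.4393, -0.3554, 0.05]
eef_rot: [180.0, 0.0, -99.4]
contact_force: [-2.5, -0.6, 1.8]
gripper_width: 0.0006
gripper_force: 1.4
```

Run:
```python
from h import *
s=state(); print(s['contact_force'],s['tcp_pos'])
M=R.from_euler('xyz',s['eef_rot'],degrees=True).as_matrix(); print('tool f',M.T@s['contact_force'])
s,i=look('w13'); f=i.astype(int); m=cam('wrist',s)
for th in (0,30,45,57): 
    a=np.radians(180.4-th); print(th,np.round(proj(m,[.4754+.048*np.cos(a),-.375+.048*np.sin(a),.067])))
go([.4492,-.3348-.0,.05],-99.5,s)
```

```text
[-2.48296108 -0.63398387  1.75839426] [ 0.43928219 -0.35539152  0.05004917]
tool f [ 1.03115171  2.34643115 -1.75783068]
0 [274. 221.]
30 [269. 265.]
45 [257. 284.]
57 [245. 296.]
t=37.2 tcp [ 0.4393 -0.3554  0.05  ] yaw -99.40 shift [-0.0877 -0.0257  0.0002] turn 0.0016
```

Emit:
step_arm --pt "-0.015 -0.012 0 0 0" --pt "-0.03 -0.024 0 0 0" --pt "-0.045 -0.034 0 0 0" --pt "-0.057 -0.042 0 0 0" --pt "-0.057 -0.042 0 0 0"

```text
time_s: 37.68
tcp_pos: [0.4479, -0.3474, 0.0497]
eef_rot: [179.6, -0.3, -99.4]
contact_force: [-15.4, -31.1, -1.3]
gripper_width: 0.0004
gripper_force: 16.2
```

Run:
```python
from h import *
s=state(); print(s['contact_force'],s['moment'])
m=cam('scene'); i=eyes.capture('scene')
for th in (0,30,45,57): 
    a=np.radians(180.4-th); print(th,np.round(proj(m,[.4754+.048*np.cos(a),-.375+.048*np.sin(a),.06])))
print('tcp',proj(m,s['tcp_pos']), proj(m,[.4754,-.375,.04]))
g=i[:,:,:].astype(int)
for v in range(118,166): print('%3d '%v+''.join('.' if (c.max()-c.min())/max(c.max(),1)>.25 else '%x'%(c.mean()//16) for c in g[v,200:262]))
```

```text
[-15.38798447 -31.07734835  -1.33606875] [-11.22273075   5.74946547   0.18558523]
0 [233. 137.]
30 [235. 140.]
45 [234. 142.]
57 [233. 143.]
tcp (np.float64(232.12929518691067), np.float64(144.02904314447872)) (np.float64(222.34642092717104), np.float64(145.30016865035))Traceback (most recent call last):
  File "<stdin>", line 8, in <module>
  File "<stdin>", line 8, in <genexpr>
TypeError: %x format: an integer is required, not numpy.float64
```

The 34 N resistance at the expected stop position means the lever is at its stop. Now let it back.

Emit:
step_arm --pt "0.04 0.02 0 0 0" --pt "0.1 0.04 0 0 0" --pt "0.2 0.06 0 0 0" --pt "0.33 0.05 0 0 0" --pt "0.33 0.05 -0.1 0 0" --pt "0.33 0.05 -0.25 0 0" --pt "0.33 0.05 -0.4 0 0" --pt "0.33 0.05 -0.55 0 0" --pt "0.15 0.05 -0.6 0 0" --pt "0 0.02 -0.6 0 0" --pt "-0.15 0 -0.6 0 0" --pt "-0.25 0 -0.6 0 0"

```text
time_s: 38.73
tcp_pos: [0.4635, -0.2795, 0.2006]
eef_rot: [-179.8, 0.0, -99.5]
contact_force: [-0.5, 0.3, -0.2]
gripper_width: 0.0004
gripper_force: 0.0
```

Emit:
step_arm --pt "0.03 0 0 0 0" --pt "0.03 0 0 0 0" --pt "0.03 0 0 0 0"

```text
time_s: 38.98
tcp_pos: [0.4611, -0.2894, 0.2001]
eef_rot: [-180.0, 0.0, -99.4]
contact_force: [0.1, -0.4, -0.8]
gripper_width: 0.0004
gripper_force: 0.0
```

Run:
```python
from h import *
s,i=look('w14'); f=i.astype(int); m=cam('wrist',s); print(s['tcp_pos'],s['contact_force'])
for th in (0,57): 
    a=np.radians(180.4-th); print(th,np.round(proj(m,[.4754+.048*np.cos(a),-.375+.048*np.sin(a),.067])))
print('piv',np.round(proj(m,[.4754,-.375,.04])))
sat=(f.max(2)-f.min(2))/np.maximum(f.max(2),1); g=f.mean(2)
u0,v0=map(int,proj(m,[.4754,-.375,.04])); u0=max(u0-40,0); v0=max(v0-40,0)
print(u0,v0)
for v in range(v0,v0+85,3): print('%3d '%v+''.join('.' if sat[v,u]>.25 else '%x'%int(g[v,u]//16) for u in range(u0,u0+130,2)))
# lid check in top/scene: rays on case corners
t=eyes.capture('top'); mt=cam('top'); q=cv2.cvtColor(t,cv2.COLOR_RGB2GRAY)
for P in [case(-.065,0,.049),case(.065,0,.049)]: print(np.round(proj(mt,P),1))
v=int(proj(mt,case(0,0,.049))[1]); print([ (u,int(q[v,u])) for u in range(250,325,2)])
```

```text
[ 0.46109265 -0.2893907   0.20006312] [ 0.1340996  -0.41767206 -0.75724078]
0 [277.  81.]
57 [261. 131.]
piv [227.  91.]
186 51
 51 ...............................76................................
 54 .......................767777778777..............................
 57 ...............677777778787888888897.............................
 60 .......777777777777878888888888888a8.............................
 63 ...7777777788787788888888888888887a9.............................
 66 ...7788888888887644444444688888887894............................
 69 ...67788888887444444444444447888887757...........................
 72 ...67788888854444444444444444588887767...........................
 75 ....778887854444444444444444444788876........798.................
 78 ....678887544444444444444444444488876788888898888................
 81 ....677887444444444677644444578888888887788688788................
 84 .....77886444444468888888888888887888787777767787................
 87 .....6788544444468887877878888877778787777777767.................
 90 .....678844444447788888887777777777777766.................
[... 815 characters left out ...]
...............................7
129 ..............................................................789
132 .............................................................79aa
135 ..............................................................79a
[263.9 196.7]
[306.9 205.1]
[(250, 154), (252, 153), (254, 152), (256, 150), (258, 150), (260, 149), (262, 146), (264, 136), (266, 147), (268, 127), (270, 110), (272, 92), (274, 38), (276, 36), (278, 50), (280, 52), (282, 53), (284, 54), (286, 56), (288, 56), (290, 52), (292, 49), (294, 51), (296, 57), (298, 61), (300, 63), (302, 65), (304, 65), (306, 66), (308, 67), (310, 67), (312, 67), (314, 66), (316, 65), (318, 66), (320, 64), (322, 66), (324, 64)]
```

The lever is back at rest, the lid is shut, the opener is on its level, and the robot is touching nothing.

```bash
python3 -c "
from h import *
print(workorder.close_job())"
```

```text
the job is handed in; nothing more can be done
None
```

The job is handed in: all four items (eraser, lead box, sharpener, clip tin) are packed, the opener is back on the lower level, the lid is pressed shut, and the counter lever was then pushed to its stop and sprang back; no verdict came back.

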